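# Check-weigh a tin on the counter balance and shut the weight case

## Robot

A 6-joint arm with a two-finger parallel gripper is mounted at the origin on the work surface. World frame = base frame: x ahead of the robot, y to its left, z up, the work surface at z = 0. Lengths are in m, angles in rad, forces in N, time in s.
With the tool pointing down it reaches from about 0.425 to 0.95 m from the base axis. Payload 14.7 kg.
Tool frame: the origin (TCP) lies on the front face of the gripper's body, between the roots of the fingers; the fingertips stand 73 mm ahead of it and the grasp point (between the pads) lies 54 mm ahead of it; z points along the fingers, y is the line along which they close (so a half turn about z gives the same grasp; the last joint's range is limited). The gripper opens to 85 mm and grips with 20 to 120 N. Pads are 22 mm wide; open, the fingers measure 114 mm over their backs; the gripper's body (76 mm by 85 mm) begins 54 mm behind the grasp point. The pads swing forward as they close: fully open they stand 13 mm farther back than shut.
Start: joints at [-1.171, 0.48, 1.596, -0, 1.065, -0.047], TCP at [0.281, -0.586, 0.304] pointing down, gripper open.
Joint ranges: [-2.75, 2.75], [-0.82, 2.05], [0.23, 2.67], [-1.56, 4.7], [0.09, 2.69], [-2.92, 2.92]. Speed limits (rad/s): [1.89, 1.89, 2.39, 3.01, 3.01, 3.01].

## Interface

Orientations are given as a rotation vector (axis times angle).
In Python, from cell import env, eyes gives the robot as it stands.
- The arm moves only by the tool drive_tool, never from a script. Its arguments are lists of equal length, an entry for each row: "jaw": the gripper's target within -1 to 1 (fully open at 1, half-way at 0, shut at -1); "linear": the shift along the tool's x, y, z as a fraction of full scale, a list of three; "delta_rot": the turn, a rotation vector about the tool's x, y, z as a fraction of full scale, a list of three. In form: {"jaw": [jaw, ...], "linear": [[dx, dy, dz], ...], "delta_rot": [[wx, wy, wz], ...]}. A call has 1 to 10 rows; each row is the pose to reach, as a shift and turn from the pose commanded when the call began, along the tool's axes at that moment, turning the shorter way round; what a row does not reach only later rows make up. Full scale, the value 1, is 0.15 m for a shift and pi rad for a turn. A row lasts 1/10 s, in which the tool goes at most 50 mm and 8.59 degrees, less where a joint would pass 70% of its speed; a pose out of reach is approached as far as the arm can. A call with a number of a shift or a turn outside -1 to 1 is refused whole. A call with a gripper value outside its range is refused whole. The fingers move at their own pace and stop on an object; "squeeze" is the grip in N (left out, the last holds). Time passes only in rows, so rows that repeat a pose let the fingers close. It gives the time, the measured TCP pose, the force, the opening and the grip force at its end, in the units of the state.
- env.get_state(): the state, without advancing time (a new reading comes with each control period).
- eyes.get_image(name): name is "scene" or "top" or "wrist"; returns a dict with "image" (420x560x3 uint8, blue, green, red), "vertical_fov" (degrees; the focal length in pixels is half the picture's height over the tangent of half this angle, whatever the lens; pixels are square), "cx", "cy" (the principal point, pixels), "R" (3x3) and "t" (3): a world point X has camera coordinates R X + t. Camera axes: x right, y down, z forward; pixel columns grow to the right and rows downward; lengths in m; the calibration is good to about 2 mm. The wrist camera is an equidistant fisheye: a pixel r from the principal point sees the ray r / f radians off the axis. A picture is of the moment at which its call begins. There is no depth.
- env.job_done(): hands the job in; it is judged then, once.
The state is a dict: "clock": time; "q": joint angles; "qd": joint speeds; "effort": joint torques, N m; "position": TCP position; "tool_rot": TCP orientation; "contact_force": force on the tool from outside, world axes, zero at the start; "torque": the same for the moment, N m; "width": finger opening in m; "grip_force": force on a finger pad.
Only numpy, scipy, OpenCV 4.12 (cv2) and the standard library are available. Lean on these libraries where they do the work, as an engineer would, in place of code of your own. Each camera call takes 0.05 s, during which the arm holds its last target. There are 200 camera calls.

## Task

Check-weigh the tin that stands alone in the square white tray: set it on the balance's left plate (left as seen from the robot), then take weights out of the open case and stand them on the right plate until the beam floats level, leaving any you do not need in the case. Then lift the knee of the case's folding lid stay past centre to unlock it and lower the lid gently until it is fully shut; leave the other tins and everything else on the counter where they are.

Things in the scene. Friction and masses are not known exactly. Their poses are not given: they have to be found in the camera images.
- tin_a: one of three look-alike closed round tins, 61 mm in diameter, 72 mm tall, plain metal with a paper band; origin at the centre of its underside, z up. There are two fills, about 250 g and 300 g gross (within 2 %), that cannot be told apart by eye. Which tin stands alone in the square tray changes: read it from the positions
- tin_b: a tin like tin_a, either fill
- tin_c: a tin like tin_a, either fill
- order_tray: square white tray, 120 x 120 mm, 14 mm high, walls and floor 4 mm, fixed, front left on the counter; the tin to weigh stands alone in it. Origin: centre of its underside
- stock_tray: long black tray, 100 x 190 mm, 14 mm high, fixed, farther off on the left; the other two tins stand in it and stay there. Origin: centre of its underside
- balance: two-plate counter balance, fixed: cast base 130 x 250 mm, round steel plates 130 mm in diameter 100 mm to the left (+y of this body) and right (-y) of its middle. Origin: centre of the base's underside; x away from the robot, y along the beam to the left. Nothing stands above the plates. The plates stay horizontal as the beam swings and it does not matter where on a plate a load stands
- plate_left (a point): centre of the upper surface of the left plate, 114 mm above the counter when level, moving about 16 mm up and down
- plate_right (a point): centre of the upper surface of the right plate, 114 mm above the counter when level, moving about 16 mm up and down
- beam (a joint): tilt of the beam in rad: 0 level, positive when the left plate is the lower. Between its stops at -0.157 and +0.157 it leans about 0.0017 rad per gram of difference (50 g: 0.087; 90 g or more: on the stop). It settles within about 1 s
- case: open weight case, fixed, on the right: grey box 190 (x) x 270 (y) x 60 mm high, walls 6 mm; its front (-x) faces the robot and to the left. Origin: centre of its underside; +x points to the hinged side, y along the hinge. A dark block (x -13 to 43, y -56 to 129 mm, top 36 mm above the underside) has three wells 4 mm deep at x = 15, y = 70, 15 and -40 mm, where the weights stand
- weight_large: 200 g steel knob weight: cylinder 30 mm in diameter and 34 mm tall with a narrower knob, 50 mm tall in all; stands in the well at y = 70 mm of the case. Origin: centre of its underside, which is 32 mm above the underside of the case at the start
- weight_medium: 100 g steel knob weight: cylinder 24 mm in diameter and 28 mm tall with a narrower knob, 42 mm tall in all; in the well at y = 15 mm. Origin: centre of its underside
- weight_small: 50 g steel knob weight: cylinder 19 mm in diameter and 22 mm tall with a narrower knob, 34 mm tall in all; in the well at y = -40 mm. Origin: centre of its underside
- lid (a joint): opening of the case's clear deep lid in rad: 0 shut, 0.96 as found, propped open. Open, it leans over the wells at 55 degrees to the horizontal, so they are reached with the tool tilted about 35 to 45 degrees, pointing down and towards the hinge. Its friction hinge (about 0.5 N m) holds it at any angle; while the stay is locked it cannot be lowered
- lid_hinge (a point): middle of the hinge line, 60 mm above the underside of the case, along the y of the case; the lid turns about it
- lid_edge (a point): middle of the lid's upper front edge (outer corner), 190 mm from the hinge line along the lid and 38 mm beyond it in thickness; moves with the lid. The edge is 270 mm long. Once the stay is unlocked, about 3 N square to the lid's outer face near this edge (from behind and above, towards the front and down) lowers it
- knee_knob (a point): middle of the round steel knob at the knee of the folding stay: 12 mm in diameter, 32 mm long, lying along the y of the case and pointing into it from the stay at its -y end wall. It moves on a circle of 60 mm radius about the stay pivot: to unlock, up and towards the front of the case (-x of the case). It can be pinched by its round sides with the tool tilted as for the weights
- stay_pivot (a point): axis of the stay's lower pivot on the end wall of the case, abreast of the middle of the knob; axis along the y of the case
- knee (a joint): fold of the stay's knee in rad: 0 locked (resting on its stop, sagging past centre), 0.14 straight, above that unlocked; lifting the knob 0.4 rad about the stay pivot folds the knee to about 0.7 and lets the lid down by 0.06 rad; 2.4 when the lid is shut
- dust_brush: small wooden dust brush lying in the front compartment of the case; stays there
- pump_bottle: clear pump bottle 68 mm in diameter, 190 mm tall, behind the balance; bystander
- dropper_bottle: amber dropper bottle 34 mm in diameter, 92 mm tall, in front of the balance; bystander
- label_roll: roll of paper labels 66 mm in diameter, 40 mm tall, lying flat, front middle; bystander
- jar: closed jar 64 mm in diameter, 75 mm tall, in front of the balance; bystander
Not all that is in view belongs to the job. What is shaped like the tin_b but green or orange is not meant.

How it is judged:
By the outcome, as a careful person would: the job done as asked, in the order asked, and still so for the second after the job is handed in, with the robot touching nothing.
It also fails if it takes over 72 s, if anything falls off the work surface, if the arm or the gripper's body presses on something with over 40 N, if the wrist force passes 120 N, or if a joint passes its speed limit or range.

## Working session

There is one attempt and no reset: what is moved stays moved. The work goes in short steps, Python scripts to look and compute and a tool call to move; the robot and the scene stay as the last step left them, time stands still between calls to the robot, and variables do not carry over. Pictures are saved under pics/ and viewed, at most 10 in all, crops included, and the job is handed in when it is done.

Besides the shell and the picture viewer there is one more tool, called after "Call:" as name(argument=value, ...) on one line, values as JSON. drive_tool: Moves the arm, as the interface text tells. Shift numbers are shares of 0.15 m and turn numbers shares of pi rad, none past 1 either way. Its arguments: {"type":"object","properties":{"jaw":{"type":"array"},"linear":{"type":"array"},"delta_rot":{"type":"array"},"squeeze":{"type":"number"}},"required":["jaw","linear","delta_rot"]}

```bash
ls; mkdir -p pics; cat > h.py <<'E'
import numpy as np, cv2
from scipy.spatial.transform import Rotation as Rn
from cell import env, eyes
def snap(n, f):
    d=eyes.get_image(n); cv2.imwrite('pics/'+f+'.png',d['image'])
    np.savez('pics/'+f+'.npz',**d); return d
def load(f): return dict(np.load('pics/'+f+'.npz'))
def foc(d): return 210/np.tan(np.radians(float(d['vertical_fov']))/2)
def ray(d,u,v,fish=False):
    f=foc(d); a=np.array([u-d['cx'],v-d['cy']],float)
    if fish:
        r=np.hypot(*a); th=r/f; c=np.r_[a/max(r,1e-9)*np.sin(th),np.cos(th)]
    else: c=np.r_[a/f,1]; c/=np.linalg.norm(c)
    return -d['R'].T@d['t'], d['R'].T@c
def plane(d,u,v,z,fish=False):
    o,r=ray(d,u,v,fish); return o+r*(z-o[2])/r[2]
def proj(d,X,fish=False):
    c=d['R']@np.asarray(X,float)+d['t']; f=foc(d)
    if fish:
        r=np.hypot(c[0],c[1]); th=np.arctan2(r,c[2]); return np.array([d['cx'],d['cy']])+f*th*c[:2]/r
    return np.array([d['cx'],d['cy']])+f*c[:2]/c[2]
def tri(*rs):
    A=np.zeros((3,3));b=np.zeros(3)
    for o,r in rs: P=np.eye(3)-np.outer(r,r);A+=P;b+=P@o
    return np.linalg.solve(A,b)
E
python3 - <<'E'
from h import *
for n in('scene','top','wrist'):
    d=snap(n,n+'0'); print(n,d['vertical_fov'],d['cx'],d['cy'],(-d['R'].T@d['t']).round(3),d['R'].round(2).tolist())
a=cv2.imread('pics/scene0.png');b=cv2.imread('pics/top0.png')
print(env.get_state())
E
```

```text
pics
scene 57.90245852726294 280.5977364406976 206.2799522878381 [ 0.558 -0.378  1.183] [[0.99, -0.13, -0.01], [-0.12, -0.91, -0.4], [0.04, 0.4, -0.92]]
top 54.768665729226 278.9763597053421 218.43061696033863 [0.53  0.092 1.305] [[0.03, -1.0, 0.01], [-1.0, -0.03, -0.05], [0.05, -0.01, -1.0]]
wrist 65.70646984690485 279.48665100870977 210.4532737481477 [ 0.348 -0.554  0.373] [[0.43, -0.9, -0.0], [-0.86, -0.41, 0.29], [-0.26, -0.12, -0.96]]
{'clock': 0.15, 'q': array([-1.17061029e+00,  4.80669829e-01,  1.59671455e+00,  1.13331629e-05,
        1.06513492e+00, -4.65731375e-02]), 'qd': array([ 0.00179227, -0.00184678, -0.00188671, -0.00050521,  0.00098571,
       -0.0004317 ]), 'effort': array([ 4.12863792e-04, -9.51155806e+01, -4.30456495e+01, -3.61674552e-05,
        8.16509564e-03,  2.00336707e-07]), 'position': array([ 0.28077017, -0.58595786,  0.30343689]), 'tool_rot': array([-3.06264841e+00, -6.95735145e-01,  2.40620017e-04]), 'contact_force': array([-0.23195919,  0.73584814,  0.07084375]), 'torque': array([-0.02205304, -0.00851185,  0.02148181]), 'grip_force': 0.0, 'width': 0.08535265736503574}
```

View pics/scene0.png

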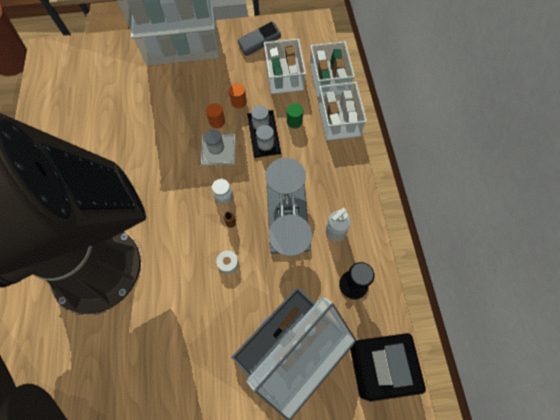

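View pics/top0.png

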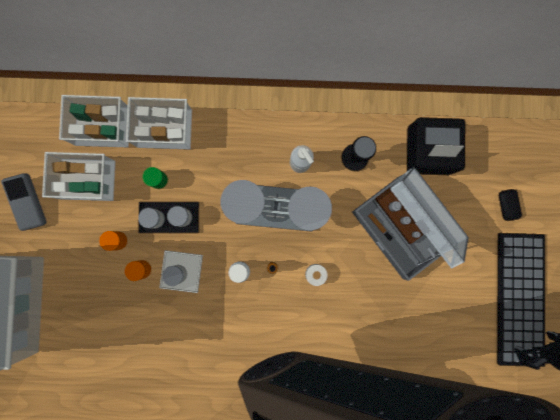

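Candidates for the tin: alone in the white tray at top (174,275) / scene (212,141). The black-tray tins are at top (151,218) and (179,216), green at (154,177), and orange at (112,241) and (137,270). I choose the white-tray one. A close crop checks it and the case.

```bash
python3 - <<'E'
from h import *
a=cv2.imread('pics/scene0.png');b=cv2.imread('pics/top0.png')
def c(i,x,y,w,h,W,H): return cv2.resize(i[y:y+h,x:x+w],(W,H),interpolation=cv2.INTER_CUBIC)
m=np.zeros((600,800,3),np.uint8)
m[:360,:400]=c(b,345,165,133,120,400,360)
m[:400,400:]=c(a,227,287,133,133,400,400)
m[400:,:200]=c(b,150,240,66,66,200,200)
m[400:,200:400]=c(a,185,105,66,66,200,200)
m[400:,400:760]=c(b,215,170,120,66,360,200)
cv2.imwrite('pics/m1.png',m)
d=load('top0')
for n,u,v,z in [('tray',181,272,.014),('tintop',174,275,.072),('pl',242,202,.114),('pr',304,209,.114),('jar',238,272,.075),('drop',272,268,.09),('roll',317,275,.04),('pump',301,157,.1)]: print(n,plane(d,u,v,z).round(3))
E
```

```text
tray [0.413 0.384 0.014]
tintop [0.409 0.391 0.072]
pl [0.633 0.19  0.114]
pr [0.618 0.007 0.114]
jar [0.424 0.198 0.075]
drop [0.44  0.096 0.09 ]
roll [ 0.419 -0.044  0.04 ]
pump [0.775 0.02  0.1  ]
```

View pics/m1.png

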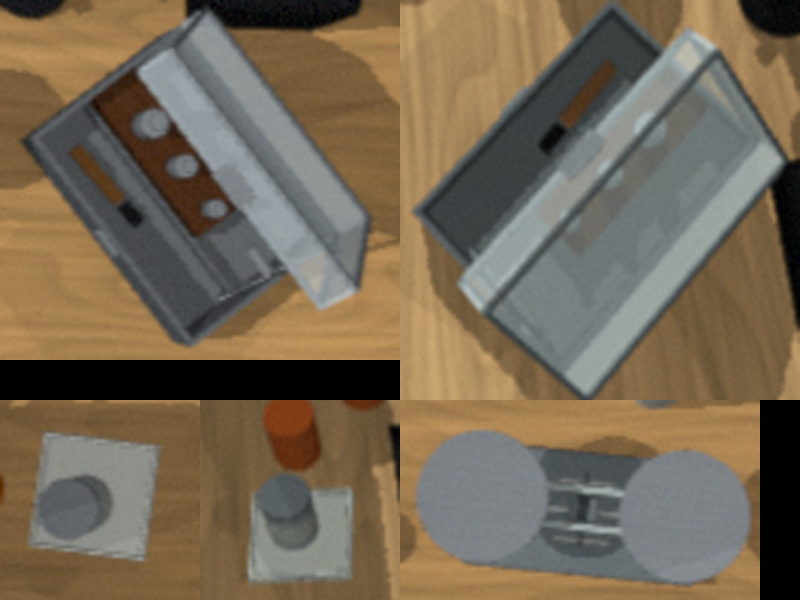

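The crop confirms the tin (plain metal, alone in the white tray). In the case, large, medium and small weights are at crop (152,125), (183,166) and (214,208), and the knee knob is near (258,260). Next I fit the case pose and look through the wrist camera.

```bash
python3 - <<'E'
from h import *
d=load('top0');s=load('scene0')
T=lambda x,y:(345+x/400*133,165+y/3)
S=lambda x,y:(227+(x-400)/400*133,287+y/400*133)
fl=plane(d,*T(25,140),.06);bl=plane(d,*T(207,10),.06);fr=plane(d,*T(188,345),.06)
fl2=plane(s,*S(612,3),.06); fr2=plane(s,*S(416,212),.06)
print(fl,bl,fr,fl2,fr2)
y=(fl-fr);print(np.linalg.norm(y),np.linalg.norm(fl-bl)); print(np.degrees(np.arctan2(y[1],y[0])), np.degrees(np.arctan2(*(bl-fl)[1::-1])))
for p,z in (((152,118),.082),((183,160),.074),((214,205),.066)): print(plane(d,*T(*p),z))
st=env.get_state();R=Rn.from_rotvec(st['tool_rot']).as_matrix();print(R.round(3))
w=load('wrist0');print('cam in tool',R.T@(-w['R'].T@w['t']-st['position']),(w['R']@R).round(3))
E
```

```text
[ 0.61806877 -0.14892879  0.06      ] [ 0.75872638 -0.33432521  0.06      ] [ 0.41344783 -0.31978378  0.06      ] [ 0.6257852  -0.16037939  0.06      ] [ 0.41981248 -0.32529538  0.06      ]
0.2665729813117325 0.23271527512305246
39.861305881276174 -52.81293063643395
[ 0.64279361 -0.27262921  0.082     ]
[ 0.60166727 -0.30726789  0.074     ]
[ 0.55704618 -0.34227957  0.066     ]
[[ 0.902  0.432 -0.   ]
 [ 0.432 -0.902  0.001]
 [ 0.    -0.001 -1.   ]]
cam in tool [ 0.07477067  0.000234   -0.06986075] [[-0.001  1.     0.   ]
 [-0.957 -0.001 -0.29 ]
 [-0.29  -0.     0.957]]
```

View pics/wrist0.png

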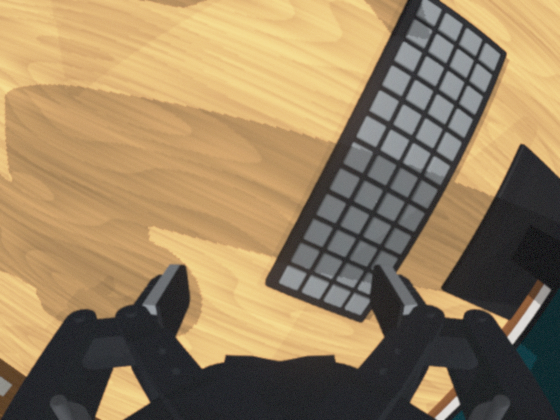

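The wrist view shows only the keyboard and the black box, nothing relevant to the job. I'll write a move calculator and plan a look into the case.

```bash
cat >> h.py <<'E'
PHI=np.radians(-50.8); O=np.array([.579,-.312,0])
def frame(): 
    return np.array([np.cos(PHI),np.sin(PHI),0]),np.array([-np.sin(PHI),np.cos(PHI),0])
def C(x,y,z): cx,cy=frame(); return O+x*cx+y*cy+np.r_[0,0,z]
def tool(tilt,az=None,spin=0):
    """z down tilted by tilt deg towards az (deg; default case x); x away; spin about z"""
    a=PHI if az is None else np.radians(az); h=np.array([np.cos(a),np.sin(a),0]);Z=np.r_[0,0,1];t=np.radians(tilt)
    z=np.sin(t)*h-np.cos(t)*Z; x=-np.cos(t)*h-np.sin(t)*Z
    return np.c_[x,np.cross(z,x),z]@Rn.from_euler('z',spin,degrees=True).as_matrix()
def tcp(grasp,R,back=.054): return np.asarray(grasp)-back*R[:,2]
def plan(ways,start=None):
    if start is None:
        st=env.get_state(); p,R=st['position'],Rn.from_rotvec(st['tool_rot']).as_matrix()
    else: p,R=start
    for q,Q in ways:
        l=R.T@(np.asarray(q)-p)/.15; w=Rn.from_matrix(R.T@Q).as_rotvec()/np.pi
        print('lin',l.round(3).tolist(),'rot',w.round(4).tolist(),'rows>=%.1f'%max(np.linalg.norm(l)*3,np.linalg.norm(w)*180/8.59),'->',np.round(q,3))
        p,R=np.asarray(q),Q
E
python3 - <<'E'
from h import *
T=tool(40); g=C(.015,.005,.06); e=tcp(g,T,.2)
plan([((.36,-.44,.30),tool(0,spin=-40)),((.42,-.29,.26),tool(20)),(e,T)])
E
```

```text
lin [0.897, -0.649, 0.024] rot [-0.0001, -0.0004, -0.7978] rows>=16.7 -> [ 0.36 -0.44  0.3 ]
lin [-0.206, 1.057, 0.267] rot [0.0388, -0.1065, 0.2199] rows>=5.2 -> [ 0.42 -0.29  0.26]
lin [0.082, 0.762, 0.302] rot [0.0, -0.1111, 0.0] rows>=2.5 -> [ 0.511 -0.221  0.213]
```

```bash
python3 - <<'E'
from h import *
T=tool(40); g=C(.015,.005,.06); e=tcp(g,T,.2)
plan([((.36,-.44,.30),tool(0,spin=30)),((.43,-.30,.26),tool(25)),(e,T)])
E
```

```text
lin [0.897, -0.649, 0.024] rot [-0.0002, -0.0002, -0.4089] rows>=8.6 -> [ 0.36 -0.44  0.3 ]
lin [0.847, 0.61, 0.267] rot [-0.0364, -0.1357, -0.164] rows>=4.5 -> [ 0.43 -0.3   0.26]
lin [0.193, 0.753, 0.254] rot [0.0, -0.0833, -0.0] rows>=2.5 -> [ 0.511 -0.221  0.213]
```

Call:
drive_tool(jaw=[1,1,1,1,1,1,1,1,1,1], linear=[[0.897,-0.649,0.024],[0.897,-0.649,0.024],[0.897,-0.649,0.024],[0.897,-0.649,0.024],[0.897,-0.649,0.024],[0.897,-0.649,0.024],[0.897,-0.649,0.024],[0.897,-0.649,0.024],[0.897,-0.649,0.024],[0.897,-0.649,0.024]], delta_rot=[[0,0,-0.409],[0,0,-0.409],[0,0,-0.409],[0,0,-0.409],[0,0,-0.409],[0,0,-0.409],[0,0,-0.409],[0,0,-0.409],[0,0,-0.409],[0,0,-0.409]])

```text
clock: 1.15
position: [0.3601, -0.4401, 0.3001]
tool_rot: [-2.034, -2.394, -0.0]
contact_force: [-0.8, -0.3, 0.4]
width: 0.0856
grip_force: 0.0
```

Call:
drive_tool(jaw=[1,1,1,1,1,1,1], linear=[[0.847,0.61,0.267],[0.847,0.61,0.267],[0.847,0.61,0.267],[0.847,0.61,0.267],[0.847,0.61,0.267],[0.847,0.61,0.267],[0.847,0.61,0.267]], delta_rot=[[-0.0364,-0.1357,-0.164],[-0.0364,-0.1357,-0.164],[-0.0364,-0.1357,-0.164],[-0.0364,-0.1357,-0.164],[-0.0364,-0.1357,-0.164],[-0.0364,-0.1357,-0.164],[-0.0364,-0.1357,-0.164]])

```text
clock: 1.85
position: [0.4302, -0.3005, 0.2604]
tool_rot: [1.178, 2.47, -0.259]
contact_force: [-0.7, 0.3, -0.8]
width: 0.0851
grip_force: 0.0
```

Call:
drive_tool(jaw=[1,1,1,1,1,1], linear=[[0.193,0.753,0.254],[0.193,0.753,0.254],[0.193,0.753,0.254],[0.193,0.753,0.254],[0.193,0.753,0.254],[0.193,0.753,0.254]], delta_rot=[[0,-0.0833,0],[0,-0.0833,0],[0,-0.0833,0],[0,-0.0833,0],[0,-0.0833,0],[0,-0.0833,0]])

```text
clock: 2.45
position: [0.4928, -0.2487, 0.2515]
tool_rot: [1.117, 2.298, -0.405]
contact_force: [-0.7, -0.7, 0.2]
width: 0.0849
grip_force: 0.0
```

```bash
python3 - <<'E'
from h import *
s=env.get_state();print(s['clock'],s['position'].round(4),s['contact_force'].round(2),s['q'].round(2))
d=snap('wrist','w1')
im=d['image'].copy()
for X in [C(.015,.07,.082),C(.015,.015,.074),C(.015,-.04,.066),C(-.013,-.056,.036),C(-.013,.129,.036),C(-.095,.135,.06),C(.043,-.056,.036),C(.095,-.135,.06)]:
    u=proj(d,X,True);print(u.round(1));cv2.circle(im,tuple(int(v) for v in u),2,(0,0,255),-1)
cv2.imwrite('pics/w1m.png',cv2.resize(im,(800,600),interpolation=cv2.INTER_CUBIC))
E
```

```text
2.45 [ 0.4928 -0.2487  0.2515] [-0.66 -0.69  0.23] [-0.34  0.32  2.25 -1.48  0.35  0.38]
[395.5 195.1]
[335.2 187.4]
[274.1 180.3]
[256.7 135.6]
[447.9 141.6]
[493.4  86.3]
[261. 177.]
[195.  223.6]
```

View pics/w1m.png

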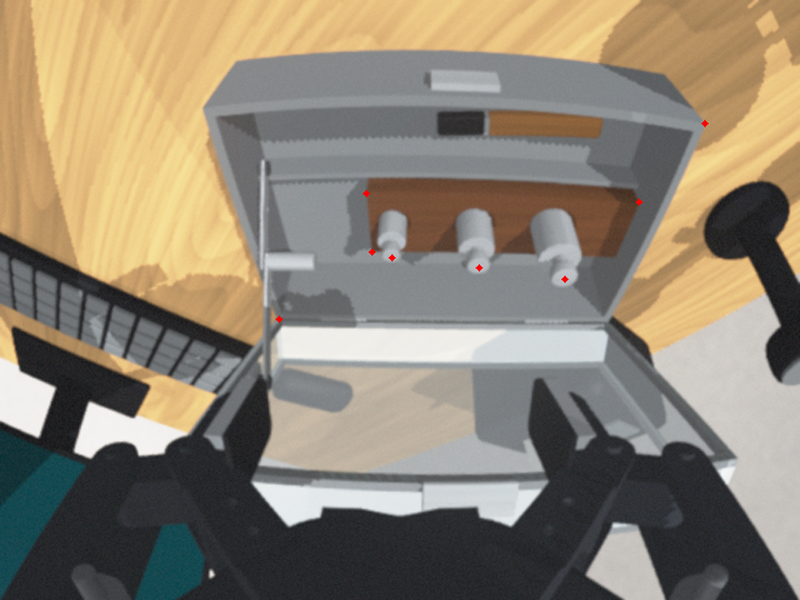

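The wrist view shows the case as predicted: red marks fall on the knob tips (391,258), (479,268) and (564,280) and on the case corners. The knee knob is at (290,262) in the picture. The case pose is good; next is the tin.

```bash
python3 - <<'E'
from h import *
d=load('top0');s=load('scene0');w=load('w1')
t1=plane(d,173.8,275.3,.072);t2=plane(s,212.7,136.7,.072);print(t1,t2)
print('plates',plane(d,242.7,202.3,.114),plane(d,310,208.3,.114))
o,r=ray(w,290/1.4286,262/1.4286,True);cx,cy=frame()
for yy in(-.105,-.11): 
    k=(yy-(o-O)@cy)/(r@cy);P=o+k*r-O;print('knob',P@cx,P@cy,P[2])
s=env.get_state();print(s['q'],s['position'],s['tool_rot'])
q=s['q'];E=lambda a,t:Rn.from_euler(a,t)
print((E('z',q[0])*E('y',q[1]+q[2])*E('z',q[3])*E('y',q[4])*E('z',q[5])).as_matrix().round(3),Rn.from_rotvec(s['tool_rot']).as_matrix().round(3))
t=(t1+t2)/2
T=tool(0)
plan([((.47,-.10,.30),T),((.45,.06,.30),T),((.42,.22,.28),T),((t[0],t[1],.24),T),((t[0],t[1],.099),T)])
E
```

```text
[0.40814306 0.39169772 0.072     ] [0.41072585 0.39468373 0.072     ]
plates [0.63177385 0.18840072 0.114     ] [ 0.62022814 -0.01033866  0.114     ]
knob 0.012473224448213227 -0.105 0.07160808707196806
knob 0.025659496105637034 -0.11000000000000003 0.059898261492004556
[-0.32730717  0.32492801  2.24467537 -1.49515818  0.35339102  0.40089398] [ 0.49662307 -0.24561793  0.25148492] [ 1.11836791  2.29162269 -0.39730098]
[[-0.793 -0.5    0.349]
 [-0.609  0.629 -0.483]
 [ 0.022 -0.596 -0.803]] [[-0.5    0.793  0.349]
 [ 0.629  0.609 -0.483]
 [-0.596 -0.022 -0.803]]
lin [0.507, 0.444, -0.791] rot [-0.0097, 0.203, -0.0066] rows>=4.3 -> [ 0.47 -0.1   0.3 ]
lin [0.911, 0.571, 0.0] rot [0.0, 0.0, 0.0] rows>=3.2 -> [0.45 0.06 0.3 ]
lin [0.953, 0.519, 0.133] rot [0.0, 0.0, 0.0] rows>=3.3 -> [0.42 0.22 0.28]
lin [0.939, 0.675, 0.267] rot [0.0, 0.0, 0.0] rows>=3.6 -> [0.409 0.393 0.24 ]
lin [0.0, 0.0, 0.94] rot [0.0, 0.0, 0.0] rows>=2.8 -> [0.409 0.393 0.099]
```

Call:
drive_tool(jaw=[1,1,1,1,1,1,1,1,1,1], linear=[[0.507,0.444,-0.791],[0.507,0.444,-0.791],[0.507,0.444,-0.791],[0.507,0.444,-0.791],[0.507,0.444,-0.791],[0.507,0.444,-0.791],[0.507,0.444,-0.791],[0.507,0.444,-0.791],[0.507,0.444,-0.791],[0.507,0.444,-0.791]], delta_rot=[[-0.01,0.203,-0.007],[-0.01,0.203,-0.007],[-0.01,0.203,-0.007],[-0.01,0.203,-0.007],[-0.01,0.203,-0.007],[-0.01,0.203,-0.007],[-0.01,0.203,-0.007],[-0.01,0.203,-0.007],[-0.01,0.203,-0.007],[-0.01,0.203,-0.007]])

```text
clock: 3.5
position: [0.4651, -0.1019, 0.2994]
tool_rot: [-1.334, -2.833, 0.007]
contact_force: [-1.1, -0.8, -0.4]
width: 0.0854
grip_force: 0.0
```

```bash
python3 - <<'E'
from h import *
s=env.get_state();print(s['clock'],s['position'],s['tool_rot'],s['q'].round(3).tolist())
t=(.4095,.393);T=tool(0)
plan([((.45,.06,.30),T),((.42,.22,.28),T),((t[0],t[1],.24),T),((t[0],t[1],.099),T)])
E
```

```text
3.5 [ 0.46513319 -0.10193251  0.2994087 ] [-1.33432534 -2.83294355  0.0073055 ] [-0.278, 0.248, 1.981, -0.004, 0.924, -0.966]
lin [0.897, 0.61, -0.003] rot [-0.0027, -0.0023, 0.002] rows>=3.3 -> [0.45 0.06 0.3 ]
lin [0.953, 0.519, 0.133] rot [0.0, 0.0, 0.0] rows>=3.3 -> [0.42 0.22 0.28]
lin [0.938, 0.675, 0.267] rot [0.0, 0.0, 0.0] rows>=3.6 -> [0.41  0.393 0.24 ]
lin [0.0, 0.0, 0.94] rot [0.0, 0.0, 0.0] rows>=2.8 -> [0.41  0.393 0.099]
```

Call:
drive_tool(jaw=[1,1,1,1,1], linear=[[0.897,0.61,0],[0.897,0.61,0],[0.897,0.61,0],[0.897,0.61,0],[0.897,0.61,0]], delta_rot=[[-0.003,-0.002,0.002],[-0.003,-0.002,0.002],[-0.003,-0.002,0.002],[-0.003,-0.002,0.002],[-0.003,-0.002,0.002]])

```text
clock: 4.0
position: [0.4488, 0.0624, 0.2997]
tool_rot: [-1.34, -2.841, -0.002]
contact_force: [-0.1, -0.6, 0.1]
width: 0.0853
grip_force: 0.0
```

Call:
drive_tool(jaw=[1,1,1,1,1], linear=[[0.953,0.519,0.133],[0.953,0.519,0.133],[0.953,0.519,0.133],[0.953,0.519,0.133],[0.953,0.519,0.133]], delta_rot=[[0,0,0],[0,0,0],[0,0,0],[0,0,0],[0,0,0]])

```text
clock: 4.5
position: [0.4187, 0.2213, 0.2796]
tool_rot: [-1.341, -2.84, -0.001]
contact_force: [0.2, -0.2, -0.1]
width: 0.0853
grip_force: 0.0
```

Call:
drive_tool(jaw=[1,1,1,1,1,1,1], linear=[[0.938,0.675,0.267],[0.938,0.675,0.267],[0.938,0.675,0.267],[0.938,0.675,0.267],[0.938,0.675,0.267],[0.938,0.675,0.267],[0.938,0.675,0.267]], delta_rot=[[0,0,0],[0,0,0],[0,0,0],[0,0,0],[0,0,0],[0,0,0],[0,0,0]])

```text
clock: 5.2
position: [0.4086, 0.3919, 0.2404]
tool_rot: [-1.346, -2.838, -0.002]
contact_force: [-0.1, 0.5, -0.2]
width: 0.0856
grip_force: 0.0
```

```bash
python3 - <<'E'
from h import *
s=env.get_state();print(s['clock'],s['position'],s['tool_rot'],s['q'].round(3).tolist())
d=snap('wrist','w2');im=d['image']
for r in (.0305,):
  for z in(.072,):
    P=[proj(d,(.4095+r*np.cos(a),.393+r*np.sin(a),z),True) for a in np.linspace(0,6.3,25)]
    cv2.polylines(im,[np.array(P,int)],True,(0,0,255))
cv2.imwrite('pics/w2m.png',im)
t=(.4095,.393);T=tool(0)
plan([((t[0],t[1],.099),T)])
E
```

```text
5.2 [0.40862654 0.39188422 0.24043559] [-1.34550231e+00 -2.83831923e+00 -1.52125480e-03] [0.71, 0.438, 1.856, 0.001, 0.847, 0.024]
lin [0.001, 0.008, 0.944] rot [0.0003, -0.0003, 0.0003] rows>=2.8 -> [0.41  0.393 0.099]
```

View pics/w2m.png

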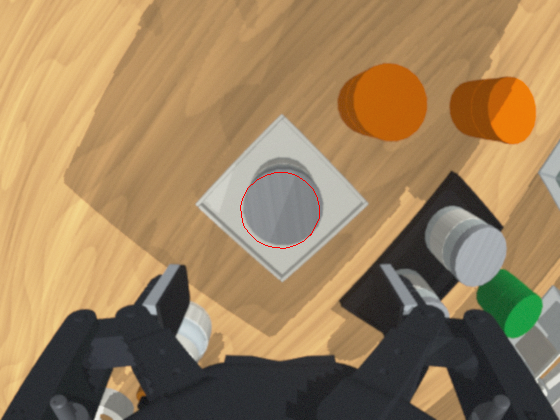

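The red prediction ring sits on the tin within about 1–2 mm at (281,209). I'll grasp it.

Call:
drive_tool(jaw=[1,1,1,1,1,-1,-1,-1,-1,-1], linear=[[0,0.008,0.944],[0,0.008,0.944],[0,0.008,0.944],[0,0.008,0.944],[0,0.008,0.944],[0,0.008,0.944],[0,0.008,0.944],[0,0.008,0.944],[0,0.008,0.944],[0,0.008,0.944]], delta_rot=[[0,0,0],[0,0,0],[0,0,0],[0,0,0],[0,0,0],[0,0,0],[0,0,0],[0,0,0],[0,0,0],[0,0,0]], squeeze=40)

```text
clock: 6.25
position: [0.4096, 0.3952, 0.1011]
tool_rot: [1.343, 2.839, 0.007]
contact_force: [-1.0, -3.3, 12.5]
width: 0.06
grip_force: 39.9
```

Call:
drive_tool(jaw=[-1,-1,-1,-1,-1,-1], linear=[[0,0,0],[0,0,0],[0,0,-0.6],[0,0,-1],[0,0,-1],[0,0,-1]], delta_rot=[[0,0,0],[0,0,0],[0,0,0],[0,0,0],[0,0,0],[0,0,0]])

```text
clock: 6.85
position: [0.411, 0.3964, 0.2568]
tool_rot: [1.341, 2.836, 0.02]
contact_force: [1.0, -0.1, -2.8]
width: 0.0599
grip_force: 46.2
```

```bash
python3 - <<'E'
from h import *
s=env.get_state();print(s['clock'],s['position'],s['contact_force'],s['width'],s['grip_force'],s['q'].round(4).tolist())
T=tool(0)
plan([((.50,.30,.31),T),((.58,.235,.31),T),((.632,.188,.31),T),((.632,.188,.20),T),((.632,.188,.31),T)])
E
```

```text
6.85 [0.41097702 0.39642372 0.2567992 ] [ 0.99492893 -0.1371892  -2.78153163] 0.05994613575656064 46.23204465955496 [0.7136, 0.4187, 1.8383, 0.0017, 0.8715, 0.0253]
lin [-0.873, 0.056, -0.355] rot [0.0041, -0.0005, 0.001] rows>=2.8 -> [0.5  0.3  0.31]
lin [-0.673, 0.139, 0.0] rot [0.0, 0.0, 0.0] rows>=2.1 -> [0.58  0.235 0.31 ]
lin [-0.462, 0.071, 0.0] rot [0.0, 0.0, 0.0] rows>=1.4 -> [0.632 0.188 0.31 ]
lin [0.0, 0.0, 0.733] rot [0.0, 0.0, 0.0] rows>=2.2 -> [0.632 0.188 0.2  ]
lin [0.0, 0.0, -0.733] rot [0.0, 0.0, 0.0] rows>=2.2 -> [0.632 0.188 0.31 ]
```

Call:
drive_tool(jaw=[-1,-1,-1,-1,-1], linear=[[-0.873,0.056,-0.355],[-0.873,0.056,-0.355],[-0.873,0.056,-0.355],[-0.873,0.056,-0.355],[-0.873,0.056,-0.355]], delta_rot=[[0.004,0,0.001],[0.004,0,0.001],[0.004,0,0.001],[0.004,0,0.001],[0.004,0,0.001]])

```text
clock: 7.35
position: [0.4987, 0.2977, 0.3028]
tool_rot: [-1.348, -2.832, 0.013]
contact_force: [-0.8, -0.7, -2.5]
width: 0.0596
grip_force: 46.3
```

```bash
python3 - <<'E'
from h import *
s=env.get_state();print(s['clock'],s['position'],s['contact_force'],s['q'].round(4).tolist())
T=tool(0)
plan([((.58,.235,.31),T),((.632,.188,.30),T),((.632,.188,.201),T)])
E
```

```text
7.35 [0.49869807 0.29766409 0.30282415] [-0.75137258 -0.70969758 -2.51087387] [0.4864, 0.389, 1.7533, -0.001, 1.0093, -0.1951]
lin [-0.666, 0.157, -0.05] rot [-0.0032, -0.0004, -0.0007] rows>=2.1 -> [0.58  0.235 0.31 ]
lin [-0.462, 0.071, 0.067] rot [0.0, 0.0, 0.0] rows>=1.4 -> [0.632 0.188 0.3  ]
lin [0.0, 0.0, 0.66] rot [0.0, 0.0, 0.0] rows>=2.0 -> [0.632 0.188 0.201]
```

Call:
drive_tool(jaw=[-1,-1,-1,-1,-1,-1,-1], linear=[[-0.666,0.157,0],[-0.666,0.157,0],[-0.666,0.157,0],[-1,0.2,0],[-1,0.2,0],[-1,0.2,0],[-1,0.2,0]], delta_rot=[[-0.001,0,0],[-0.001,0,0],[-0.001,0,0],[-0.001,0,0],[-0.001,0,0],[-0.001,0,0],[-0.001,0,0]])

```text
clock: 8.05
position: [0.6152, 0.202, 0.3009]
tool_rot: [-1.344, -2.833, 0.012]
contact_force: [0.1, 0.6, -2.5]
width: 0.0598
grip_force: 46.3
```

```bash
python3 - <<'E'
from h import *
s=env.get_state();print(s['clock'],s['position'],s['contact_force'],s['q'].round(4).tolist())
T=tool(0)
plan([((.632,.188,.22),T),((.632,.188,.200),T)])
E
```

```text
8.05 [0.6151762  0.20204978 0.30093962] [ 0.0626689   0.59363694 -2.46137783] [0.2714, 0.4834, 1.5987, -0.0022, 1.0688, -0.4122]
lin [-0.145, 0.033, 0.539] rot [-0.003, -0.0006, 0.0002] rows>=1.7 -> [0.632 0.188 0.22 ]
lin [0.0, 0.0, 0.133] rot [0.0, 0.0, 0.0] rows>=0.4 -> [0.632 0.188 0.2  ]
```

Call:
drive_tool(jaw=[-1,-1,-1,-1,-1,-1,-1,1,1,1], linear=[[-0.145,0.033,0.3],[-0.145,0.033,0.539],[-0.145,0.033,0.539],[-0.145,0.033,0.58],[-0.145,0.033,0.62],[-0.145,0.033,0.66],[-0.145,0.033,0.673],[-0.145,0.033,0.673],[-0.145,0.033,0.673],[-0.145,0.033,0.673]], delta_rot=[[-0.003,0,0],[-0.003,0,0],[-0.003,0,0],[-0.003,0,0],[-0.003,0,0],[-0.003,0,0],[-0.003,0,0],[-0.003,0,0],[-0.003,0,0],[-0.003,0,0]])

```text
clock: 9.05
position: [0.6334, 0.1869, 0.2006]
tool_rot: [-1.348, -2.837, -0.003]
contact_force: [0.1, 0.4, -0.2]
width: 0.0856
grip_force: 0.0
```

Call:
drive_tool(jaw=[1,1,1,1,1,1], linear=[[0,0,0],[0,0,0],[0,0,-0.4],[0,0,-0.8],[0,0,-0.8],[0,0,-0.8]], delta_rot=[[0,0,0],[0,0,0],[0,0,0],[0,0,0],[0,0,0],[0,0,0]])

```text
clock: 9.65
position: [0.6346, 0.1871, 0.3243]
tool_rot: [1.346, 2.834, 0.008]
contact_force: [-0.2, -0.5, 0.3]
width: 0.0855
grip_force: 0.0
```

```bash
cat > kin.py <<'E'
import numpy as np
from scipy.optimize import least_squares
from scipy.spatial.transform import Rotation as Rn
D=[([-1.1706,.4807,1.5967,0,1.0651,-.0466],[.2808,-.586,.3034]),
([-.3273,.3249,2.2447,-1.4952,.3534,.4009],[.4966,-.2456,.2515]),
([-.278,.248,1.981,-.004,.924,-.966],[.4651,-.1019,.2994]),
([.71,.438,1.856,.001,.847,.024],[.4086,.3919,.2404]),
([.7136,.4187,1.8383,.0017,.8715,.0253],[.4110,.3964,.2568]),
([.4864,.389,1.7533,-.001,1.0093,-.1951],[.4987,.2977,.3028]),
([.2714,.4834,1.5987,-.0022,1.0688,-.4122],[.6152,.2020,.3009])]
def E(a,t): return Rn.from_euler(a,t).as_matrix()
def fk(q,p):
    a1,d1,L2,e3,L3,d6,off=p; q=np.asarray(q)
    R1=E('z',q[0]); A=R1@E('y',q[1]); B=A@E('y',q[2]); W=B@E('z',q[3])@E('y',q[4])
    x=R1@np.array([a1,off,d1])+A@[0,0,L2]+B@[e3,0,L3]+W@[0,0,d6]
    return x,W@E('z',q[5]+np.pi/2)
f=lambda p:np.concatenate([fk(q,p)[0]-x for q,x in D]+[1e-3*(np.asarray(p)-[.1,.4,.4,0,.4,.2,.03])])
s=least_squares(f,[.1,.4,.4,0,.4,.2,.03]); P=s.x
LO=np.array([-2.75,-.82,.23,-1.56,.09,-2.92]);HI=np.array([2.75,2.05,2.67,4.7,2.69,2.92])
def ik(x,R,q0):
    g=lambda q:(lambda a,b:np.r_[a-x,.3*Rn.from_matrix(b.T@R).as_rotvec()])(*fk(q,P))
    r=least_squares(g,np.clip(q0,LO+1e-3,HI-1e-3),bounds=(LO,HI)); return r.x,np.abs(r.fun).max()
if __name__=='__main__':
    print(P.round(4),np.abs(f(P)[:-7]).max())
E
python3 kin.py; python3 - <<'E'
from h import *
s=env.get_state();print(s['clock'],s['position'],s['contact_force'],s['q'].round(4).tolist())
from kin import *
q0=np.array(D[1][0])
for tl,az in((40,-50.8),(40,-42),(35,-42),(40,-35)):
  for nm,g in (('L',C(.015,.07,.062)),('Lup',C(.015,.07,.062)+[0,0,.05]),('S',C(.015,-.04,.062)),('plate',np.r_[.62,-.01,.15])):
    R=tool(tl,az); print(tl,az,nm,*[np.round(v,3) for v in ik(tcp(g,R),R,q0)])
E
```

```text
[2.000e-04 3.182e-01 5.970e-01 3.310e-02 4.451e-01 2.992e-01 3.040e-02] 0.00019726311557682896
9.65 [0.63457584 0.18705184 0.32425552] [-0.16423963 -0.4870826   0.28069193] [0.2402, 0.4759, 1.55, 0.0017, 1.1091, -0.4446]
40 -50.8 L [-0.25   0.697  1.982 -1.56   0.401  0.556] 0.031
40 -50.8 Lup [-0.256  0.614  2.011 -1.56   0.393  0.53 ] 0.02
40 -50.8 S [-0.442  0.632  2.063 -1.56   0.292  0.397] 0.054
40 -50.8 plate [ 0.275  0.556  2.076 -1.321  0.654  0.744] 0.0
40 -42 L [-0.309  0.669  1.991 -1.56   0.277  0.369] 0.046
40 -42 Lup [-0.315  0.587  2.021 -1.56   0.269  0.349] 0.033
40 -42 S [-0.524  0.608  2.072 -1.56   0.141  0.181] 0.066
40 -42 plate [ 0.24   0.53   2.146 -1.533  0.561  0.799] 0.0
35 -42 L [-0.337  0.669  1.996 -1.56   0.227  0.341] 0.027
35 -42 Lup [-0.341  0.588  2.024 -1.56   0.223  0.326] 0.013
35 -42 S [-0.542  0.615  2.074 -1.56   0.113  0.163] 0.044
35 -42 plate [ 0.199  0.506  2.108 -1.322  0.495  0.553] 0.0
40 -35 L [-0.367  0.653  1.998 -1.56   0.163  0.208] 0.056
40 -35 Lup [-0.371  0.57   2.027 -1.56   0.157  0.196] 0.041
40 -35 S [-0.552  0.603  2.074 -1.56   0.09   0.049] 0.069
40 -35 plate [ 0.209  0.502  2.16  -1.56   0.491  0.697] 0.009
```

Tin placed. My kinematic fit is good to 0.2 mm. Now I scan for wrist configurations that reach the wells.

```bash
python3 - <<'E'
from h import *
from kin import *
G={'L':C(.015,.07,.062),'M':C(.015,.015,.06),'S':C(.015,-.04,.06),'K':C(.018,-.107,.066),'P':np.r_[.62,-.01,.15]}
for nm,g in G.items():
  for tl in (35,40,45):
    for az in (-66,-58,-51,-44):
      for sp in ((0,180) if nm!='K' else (90,-90)):
        R=tool(tl,az,sp); best={}
        for q4 in (-1.3,.5,2,3.2,4.2):
          for q6 in(-2.2,-1,0,1,2.2):
            q,e=ik(tcp(g,R),R,[-.3,.6,2,q4,.4,q6])
            if e<.003: best[tuple(q.round(1)+0.)]=q
        for q in best.values():
            if nm in 'LSK' or (tl==40 and az in(-51,)): print(nm,tl,az,sp,q.round(2))
E
```

```text
L 35 -66 0 [-0.22  0.73  1.95 -1.44  0.48  0.68]
L 35 -66 180 [-0.22  0.73  1.95 -1.44  0.48 -2.46]
L 35 -58 0 [-0.25  0.71  2.    4.61  0.41  0.77]
L 35 -58 180 [-0.25  0.71  2.    4.61  0.41 -2.38]
L 35 -51 0 [-0.29  0.7   2.04  4.37  0.35  0.88]
L 35 -51 180 [-0.29  0.7   2.04  4.37  0.35 -2.26]
L 35 -44 0 [-0.33  0.69  2.07  4.07  0.31  1.03]
L 35 -44 180 [-0.33  0.69  2.07  4.07  0.31 -2.11]
L 40 -66 0 [-0.18  0.75  1.98  4.65  0.56  0.91]
L 40 -66 180 [-0.18  0.75  1.98  4.65  0.56 -2.23]
L 40 -58 0 [-0.22  0.74  2.04  4.39  0.5   1.02]
L 40 -58 180 [-0.22  0.74  2.04  4.39  0.5  -2.12]
L 40 -51 0 [-0.26  0.73  2.09  4.14  0.47  1.13]
L 40 -51 180 [-0.26  0.73  2.09  4.14  0.47 -2.01]
L 40 -44 0 [-0.31  0.72  2.12  3.86  0.45  1.26]
L 40 -44 180 [-0.31  0.72  2.12  3.86  0.45 -1.88]
L 45 -66 0 [-0.15  0.78  2.01  4.52  0.65  1.08]
L 45 -66 180 [-0.15  0.78  2.01  4.52  0.65 -2.07]
L 45 -58 0 [-0.19  0.77  2.08  4.26  0.61  1.19]
L 45 -58 180 [-0.19  0.77  2.08  4.26  0.61 -1.95]
L 45 -51 0 [-0.24  0.76  2.13  4.01  0.6   1.29]
L 45 -51 180 [-0.24  0.76  2.13  4.01  0.6  -1.85]

[... 1611 characters left out ...]
90 [-0.62  0.65  2.22  3.61  0.36  2.92]
K 35 -51 -90 [-0.62  0.65  2.23  3.58  0.36 -0.2 ]
K 35 -44 -90 [-0.68  0.65  2.24  3.29  0.36 -0.06]
K 40 -66 90 [-0.49  0.69  2.21  4.04  0.53  2.85]
K 40 -66 -90 [-0.49  0.69  2.21  4.04  0.53 -0.29]
K 40 -58 -90 [-0.55  0.69  2.25  3.75  0.53 -0.18]
K 40 -51 -90 [-0.61  0.68  2.28  3.5   0.53 -0.1 ]
K 40 -44 -90 [-0.67  0.68  2.3   3.26  0.54 -0.03]
K 45 -66 -90 [-0.46  0.74  2.25  3.96  0.67 -0.16]
K 45 -58 -90 [-0.52  0.73  2.3   3.69  0.69 -0.08]
K 45 -51 -90 [-0.59  0.73  2.33  3.46  0.71 -0.04]
K 45 -44 -90 [-0.67  0.73  2.35  3.25  0.72 -0.01]
P 40 -51 0 [ 0.28  0.56  2.07 -1.32  0.66  0.74]
P 40 -51 180 [ 0.28  0.56  2.07 -1.32  0.66 -2.4 ]
```

```bash
python3 - <<'E'
from h import *
from kin import *
q0=env.get_state()['q']
R=tool(40); pre=tcp(C(.015,.07,.062),R,.16)
q1,e=ik(pre,R,[-.26,.6,2.1,4.1,.45,1.1]);print(q1.round(3),e,pre)
# via: q5 profile; 14 waypoints
N=15
qs=[q0+(q1-q0)*k/N for k in range(N+1)]
for k,q in enumerate(qs):
    a=k/N; q[4]=np.interp(a,[0,.25,.85,1],[q0[4],.5,.5,q1[4]])
    q[1]=np.interp(a,[0,.3,.7,1],[q0[1],.25,.25,q1[1]]); q[2]=np.interp(a,[0,.3,.7,1],[q0[2],1.85,2.05,q1[2]])
    q[0]=np.interp(a,[0,.6,1],[q0[0],0,q1[0]])
pp=[fk(q,P) for q in qs]
for k in range(N):
    (a,A),(b,B)=pp[k],pp[k+1]
    print(k+1,(A.T@(b-a)/.15).round(2).tolist(),(Rn.from_matrix(A.T@B).as_rotvec()/np.pi).round(3).tolist(),'deg %.0f mm %.0f'%(np.degrees(Rn.from_matrix(A.T@B).magnitude()),1e3*np.linalg.norm(b-a)),'tip',(b+.073*B[:,2]).round(2),'tcp',b.round(2),'rows q%.1f'%(np.abs(qs[k+1]-qs[k])/[.132,.132,.167,.21,.21,.21]).max())
E
```

```text
[-0.177  0.533  2.181  4.421  0.453  0.904] 3.8765599609060155e-13 [ 0.57772486 -0.19968216  0.18456711]
1 [0.26, 0.27, -0.13] [-0.074, 0.055, 0.086] deg 23 mm 59 tip [0.65 0.26 0.27] tcp [0.64 0.24 0.34] rows q1.4
2 [0.19, 0.26, -0.16] [-0.068, 0.05, 0.099] deg 23 mm 54 tip [0.68 0.31 0.32] tcp [0.66 0.28 0.38] rows q1.4
3 [0.12, 0.26, -0.19] [-0.064, 0.044, 0.109] deg 24 mm 52 tip [0.72 0.32 0.37] tcp [0.69 0.28 0.43] rows q1.4
4 [0.08, 0.21, -0.21] [-0.048, 0.039, 0.116] deg 24 mm 46 tip [0.75 0.3  0.42] tcp [0.7  0.26 0.46] rows q1.4
5 [0.1, 0.07, -0.12] [-0.007, 0.039, 0.119] deg 23 mm 26 tip [0.75 0.29 0.45] tcp [0.71 0.25 0.49] rows q1.4
6 [0.12, 0.15, -0.06] [-0.006, 0.039, 0.12] deg 23 mm 30 tip [0.78 0.27 0.48] tcp [0.72 0.23 0.51] rows q1.4
7 [0.18, 0.17, -0.07] [-0.005, 0.042, 0.119] deg 23 mm 39 tip [0.8  0.23 0.49] tcp [0.74 0.2  0.52] rows q1.4
8 [0.25, 0.17, -0.08] [-0.002, 0.045, 0.117] deg 23 mm 47 tip [0.82 0.18 0.51] tcp [0.75 0.15 0.53] rows q1.4
9 [0.32, 0.15, -0.09] [0.003, 0.048, 0.116] deg 23 mm 54 tip [0.83 0.11 0.51] tcp [0.76 0.1  0.52] rows q1.4
10 [0.4, 0.09, -0.09] [0.009, 0.052, 0.115] deg 23 mm 63 tip [0.83 0.04 0.5 ] tcp [0.76 0.04 0.52] rows q1.4
11 [0.49, 0.14, -0.02] [0.008, 0.057, 0.114] deg 23 mm 76 tip [ 0.82 -0.04  0.45] tcp [ 0.75 -0.03  0.47] rows q1.4
12 [0.61, 0.14, 0.06] [0.011, 0.065, 0.11] deg 23 mm 95 tip [ 0.79 -0.11  0.38] tcp [ 0.73 -0.09  0.4 ] rows q1.4
13 [0.65, -0.01, 0.07] [0.023, 0.066, 0.108] deg 23 mm 98 tip [ 0.75 -0.17  0.29] tcp [ 0.69 -0.14  0.33] rows q1.4
14 [0.65, -0.13, 0.09] [0.032, 0.066, 0.107] deg 23 mm 100 tip [ 0.68 -0.21  0.21] tcp [ 0.64 -0.18  0.25] rows q1.4
15 [0.57, -0.27, 0.11] [0.044, 0.058, 0.107] deg 23 mm 96 tip [ 0.61 -0.24  0.13] tcp [ 0.58 -0.2   0.18] rows q1.4
```

```bash
cat > j.py <<'E'
from h import *
from kin import *
def jp(q0,q1,N,knots=None):
    qs=[]
    for k in range(N+1):
        a=k/N;q=q0+(q1-q0)*a
        for j,(A,V) in (knots or {}).items(): q[j]=np.interp(a,[0,*A,1],[q0[j],*V,q1[j]])
        qs.append(q)
    pp=[fk(q,P) for q in qs]
    for k in range(N):
        (a,A),(b,B)=pp[k],pp[k+1]
        print(k+1,(A.T@(b-a)/.15).round(3).tolist(),(Rn.from_matrix(A.T@B).as_rotvec()/np.pi).round(3).tolist(),'deg %.0f mm %.0f'%(np.degrees(Rn.from_matrix(A.T@B).magnitude()),1e3*np.linalg.norm(b-a)),'tip',(b+.073*B[:,2]).round(2),'tcp',b.round(2),'rows q%.1f'%(np.abs(qs[k+1]-qs[k])/[.132,.132,.167,.21,.21,.21]).max())
def line(ways,q):
    for x,R in ways:
        q,e=ik(x,R,q); print(np.round(x,3),q.round(2),'err %.4f'%e)
    return q
E
python3 - <<'E'
from j import *
q0=env.get_state()['q']
R=tool(40);g=C(.015,.07,.062)
for tl,x in ((40,(.52,-.08,.35)),(40,(.55,-.10,.33)),(45,(.55,-.1,.33)),(45,(.58,-.14,.30))):
  q,e=ik(np.array(x),tool(tl),[-.2,.4,2.1,4.3,.5,1]);print(tl,x,q.round(2),round(e,4))
qe=q
line([(x0,R) for x0 in (tcp(g,R,.2),tcp(g,R,.15),tcp(g,R,.1),tcp(g,R),tcp(g+[0,0,.06],R),tcp(g+[0,0,.1],R,.1))],qe)
print('plate')
for az in (-40,-25,-10,5):
    line([(tcp((.62,-.01,.15),tool(40,az)),tool(40,az))],np.array([.1,.5,2.1,3.5,.6,1.3]))
E
```

```text
40 (0.52, -0.08, 0.35) [0.07 0.19 2.31 4.7  0.56 0.74] 0.0368
40 (0.55, -0.1, 0.33) [0.02 0.26 2.25 4.7  0.53 0.71] 0.0316
45 (0.55, -0.1, 0.33) [0.06 0.27 2.24 4.7  0.61 0.73] 0.0199
45 (0.58, -0.14, 0.3) [-0.02  0.34  2.18  4.7   0.57  0.68] 0.01
[ 0.561 -0.18   0.215] [-0.14  0.46  2.2   4.57  0.46  0.78] err 0.0000
[ 0.582 -0.205  0.177] [-0.19  0.55  2.17  4.39  0.45  0.93] err 0.0000
[ 0.602 -0.23   0.139] [-0.23  0.64  2.13  4.24  0.46  1.06] err 0.0000
[ 0.621 -0.252  0.103] [-0.26  0.73  2.09  4.13  0.47  1.14] err 0.0000
[ 0.621 -0.252  0.163] [-0.26  0.61  2.07  4.37  0.41  0.87] err 0.0000
[ 0.602 -0.23   0.239] [-0.23  0.46  2.09  4.7   0.4   0.54] err 0.0020
plate
[0.593 0.012 0.191] [0.23 0.52 2.16 4.7  0.54 0.82] err 0.0000
[0.589 0.005 0.191] [0.13 0.49 2.26 4.17 0.42 1.03] err 0.0000
[ 0.586 -0.004  0.191] [-0.    0.47  2.31  3.47  0.35  1.4 ] err 0.0000
[ 0.585 -0.013  0.191] [-0.15  0.47  2.32  2.7   0.37  1.8 ] err 0.0000
```

```bash
python3 - <<'E'
from j import *
q0=env.get_state()['q']
R=tool(40);g=C(.015,.07,.062)
x=np.array((.53,-.10,.32)); A=tool(42,-25)
q,e=ik(x,A,[-.1,.35,2.2,3.8,.5,1.1]);print(q.round(2),e)
jp(q0,q,14,{4:([.25,.85],[.55,.5]),1:([.3,.7],[.25,.2]),2:([.3,.7],[1.85,2.2])})
line([((x*(1-f)+f*tcp(g,R,.15)),tool(42-2*f,-25-25.8*f)) for f in(.25,.5,.75,1)],q)
plan([(tcp(g,R,.15),R),(tcp(g,R),R)],(x,A))
E
```

```text
[-0.13  0.15  2.3   4.59  0.2   0.35] 9.077218675180127e-10
1 [0.311, 0.282, -0.146] [-0.078, 0.062, 0.081] deg 23 mm 67 tip [0.65 0.27 0.28] tcp [0.64 0.25 0.35] rows q1.6
2 [0.227, 0.271, -0.181] [-0.073, 0.055, 0.095] deg 24 mm 60 tip [0.68 0.32 0.33] tcp [0.66 0.29 0.39] rows q1.6
3 [0.134, 0.277, -0.212] [-0.069, 0.045, 0.106] deg 24 mm 56 tip [0.72 0.33 0.39] tcp [0.68 0.29 0.44] rows q1.6
4 [0.126, 0.172, -0.22] [-0.043, 0.045, 0.113] deg 23 mm 46 tip [0.74 0.32 0.44] tcp [0.69 0.28 0.48] rows q1.6
5 [0.064, 0.104, -0.11] [-0.016, 0.041, 0.119] deg 23 mm 25 tip [0.75 0.3  0.47] tcp [0.7  0.26 0.5 ] rows q1.6
6 [0.06, 0.191, -0.109] [-0.018, 0.041, 0.12] deg 23 mm 34 tip [0.76 0.27 0.48] tcp [0.71 0.23 0.51] rows q1.6
7 [0.116, 0.258, -0.134] [-0.02, 0.045, 0.118] deg 23 mm 47 tip [0.78 0.21 0.49] tcp [0.71 0.18 0.51] rows q1.6
8 [0.199, 0.301, -0.153] [-0.02, 0.05, 0.116] deg 23 mm 59 tip [0.78 0.14 0.48] tcp [0.71 0.12 0.5 ] rows q1.6
9 [0.298, 0.311, -0.164] [-0.018, 0.055, 0.114] deg 23 mm 69 tip [0.77 0.07 0.46] tcp [0.7  0.06 0.48] rows q1.6
10 [0.405, 0.249, -0.153] [-0.
[... 320 characters left out ...]
s q1.6
13 [0.421, 0.198, -0.073] [-0.027, 0.06, 0.117] deg 24 mm 71 tip [ 0.61 -0.15  0.31] tcp [ 0.56 -0.12  0.36] rows q1.6
14 [0.323, 0.16, -0.05] [-0.027, 0.047, 0.123] deg 24 mm 55 tip [ 0.57 -0.12  0.27] tcp [ 0.53 -0.1   0.32] rows q1.6
[ 0.543 -0.126  0.284] [-0.14  0.26  2.29  4.4   0.28  0.64] err 0.0000
[ 0.556 -0.152  0.248] [-0.15  0.36  2.27  4.34  0.35  0.79] err 0.0000
[ 0.569 -0.178  0.213] [-0.17  0.46  2.23  4.34  0.41  0.88] err 0.0000
[ 0.582 -0.205  0.177] [-0.19  0.55  2.17  4.39  0.45  0.93] err 0.0000
lin [0.187, -0.486, 1.116] rot [0.094, 0.0109, 0.1082] rows>=3.7 -> [ 0.582 -0.205  0.177]
lin [-0.0, 0.0, 0.64] rot [0.0, 0.0, 0.0] rows>=1.9 -> [ 0.621 -0.252  0.103]
```

```bash
cat >> j.py <<'E'
def rel(poses,groups):
    """poses list incl. start; print rows relative to each group's start"""
    i=0
    for n in groups:
        a,A=poses[i]
        print('call')
        for b,B in poses[i+1:i+1+n]:
            w=Rn.from_matrix(A.T@B).as_rotvec()/np.pi
            print('  ',(A.T@(b-a)/.15).round(3).tolist(),w.round(3).tolist())
        i+=n
E
python3 - <<'E'
from j import *
q0=env.get_state()['q']
x=np.array((.53,-.10,.32)); A=tool(42,-25)
q1,e=ik(x,A,[-.1,.35,2.2,3.8,.5,1.1])
kn={4:([.25,.85],[.55,.5]),1:([.3,.7],[.25,.2]),2:([.3,.7],[1.85,2.2])}
N=14;po=[]
for k in range(N+1):
    a=k/N;q=q0+(q1-q0)*a
    for j,(B,V) in kn.items(): q[j]=np.interp(a,[0,*B,1],[q0[j],*V,q1[j]])
    po.append(fk(q,P))
rel(po,[3,3,3,3,2])
E
```

```text
call
   [0.311, 0.282, -0.146] [-0.078, 0.062, 0.081]
   [0.423, 0.54, -0.427] [-0.148, 0.119, 0.176]
   [0.324, 0.694, -0.752] [-0.21, 0.171, 0.285]
call
   [0.126, 0.172, -0.22] [-0.043, 0.045, 0.113]
   [0.136, 0.274, -0.349] [-0.057, 0.091, 0.23]
   [0.029, 0.424, -0.483] [-0.073, 0.136, 0.349]
call
   [0.116, 0.258, -0.134] [-0.02, 0.045, 0.118]
   [0.17, 0.596, -0.326] [-0.041, 0.095, 0.234]
   [0.134, 0.979, -0.579] [-0.063, 0.151, 0.347]
call
   [0.405, 0.249, -0.153] [-0.011, 0.061, 0.112]
   [0.784, 0.446, -0.328] [-0.006, 0.123, 0.222]
   [1.063, 0.73, -0.559] [0.001, 0.185, 0.332]
call
   [0.421, 0.198, -0.073] [-0.027, 0.06, 0.117]
   [0.65, 0.454, -0.194] [-0.051, 0.108, 0.241]
```

Call:
drive_tool(jaw=[1,1,1,1,1,1,1,1,1,1], linear=[[0.311,0.282,-0.146],[0.311,0.282,-0.146],[0.311,0.282,-0.146],[0.423,0.54,-0.427],[0.423,0.54,-0.427],[0.423,0.54,-0.427],[0.324,0.694,-0.752],[0.324,0.694,-0.752],[0.324,0.694,-0.752],[0.324,0.694,-0.752]], delta_rot=[[-0.078,0.062,0.081],[-0.078,0.062,0.081],[-0.078,0.062,0.081],[-0.148,0.119,0.176],[-0.148,0.119,0.176],[-0.148,0.119,0.176],[-0.21,0.171,0.285],[-0.21,0.171,0.285],[-0.21,0.171,0.285],[-0.21,0.171,0.285]])

```text
clock: 10.65
position: [0.6818, 0.2894, 0.431]
tool_rot: [-2.164, -1.643, -1.146]
contact_force: [-0.5, 1.0, -1.1]
width: 0.0854
grip_force: 0.0
```

Call:
drive_tool(jaw=[1,1,1,1,1,1,1,1,1,1], linear=[[0.126,0.172,-0.22],[0.126,0.172,-0.22],[0.126,0.172,-0.22],[0.136,0.274,-0.349],[0.136,0.274,-0.349],[0.136,0.274,-0.349],[0.029,0.424,-0.483],[0.029,0.424,-0.483],[0.029,0.424,-0.483],[0.029,0.424,-0.483]], delta_rot=[[-0.043,0.045,0.113],[-0.043,0.045,0.113],[-0.043,0.045,0.113],[-0.057,0.091,0.23],[-0.057,0.091,0.23],[-0.057,0.091,0.23],[-0.073,0.136,0.349],[-0.073,0.136,0.349],[-0.073,0.136,0.349],[-0.073,0.136,0.349]])

```text
clock: 11.65
position: [0.7062, 0.2296, 0.503]
tool_rot: [-2.167, -0.06, -1.258]
contact_force: [0.0, 0.3, 0.3]
width: 0.0851
grip_force: 0.0
```

```bash
python3 - <<'E'
from j import *
s=env.get_state();print(s['clock'],s['position'],s['q'].round(3))
E
```

```text
11.65 [0.70623635 0.22959957 0.50300261] [ 0.082  0.239  1.966  1.969  0.535 -0.103]
```

Following the branch exactly. Continue.

Call:
drive_tool(jaw=[1,1,1,1,1,1,1,1,1,1], linear=[[0.116,0.258,-0.134],[0.116,0.258,-0.134],[0.116,0.258,-0.134],[0.17,0.596,-0.326],[0.17,0.596,-0.326],[0.17,0.596,-0.326],[0.134,0.979,-0.579],[0.134,0.979,-0.579],[0.134,0.979,-0.579],[0.134,0.979,-0.579]], delta_rot=[[-0.02,0.045,0.118],[-0.02,0.045,0.118],[-0.02,0.045,0.118],[-0.041,0.095,0.234],[-0.041,0.095,0.234],[-0.041,0.095,0.234],[-0.063,0.151,0.347],[-0.063,0.151,0.347],[-0.063,0.151,0.347],[-0.063,0.151,0.347]])

```text
clock: 12.65
position: [0.7003, 0.0601, 0.479]
tool_rot: [-1.523, 1.285, -1.045]
contact_force: [0.7, 0.7, 0.3]
width: 0.085
grip_force: 0.0
```

Call:
drive_tool(jaw=[1,1,1,1,1,1,1,1,1,1], linear=[[0.405,0.249,-0.153],[0.405,0.249,-0.153],[0.405,0.249,-0.153],[0.784,0.446,-0.328],[0.784,0.446,-0.328],[0.784,0.446,-0.328],[1.0,0.7,-0.53],[1.0,0.7,-0.53],[1.0,0.7,-0.53],[1.0,0.7,-0.53]], delta_rot=[[-0.011,0.061,0.112],[-0.011,0.061,0.112],[-0.011,0.061,0.112],[-0.006,0.123,0.222],[-0.006,0.123,0.222],[-0.006,0.123,0.222],[0.001,0.185,0.332],[0.001,0.185,0.332],[0.001,0.185,0.332],[0.001,0.185,0.332]])

```text
clock: 13.65
position: [0.6143, -0.1067, 0.4116]
tool_rot: [-0.343, 2.11, -0.761]
contact_force: [0.4, 0.5, 0.7]
width: 0.0856
grip_force: 0.0
```

```bash
python3 - <<'E'
from j import *
s=env.get_state();print(s['clock'],s['position'],s['q'].round(3))
R=tool(40);g=C(.015,.07,.062)
x0,A0=s['position'],Rn.from_rotvec(s['tool_rot']).as_matrix()
e=tcp(g,R,.16)
m=(.555,-.13,.29);M=tool(42,-38)
line([(m,M),(e,R)],s['q'])
rel([(x0,A0),(m,M),(e,R)],[1,1])
E
```

```text
13.65 [ 0.61429072 -0.10667439  0.41156405] [-0.049  0.18   2.243  3.996  0.493  0.193]
[ 0.555 -0.13   0.29 ] [-0.09  0.28  2.24  4.65  0.37  0.51] err 0.0000
[ 0.578 -0.2    0.185] [-0.18  0.53  2.18  4.42  0.45  0.9 ] err 0.0000
call
   [0.825, 0.378, 0.119] [0.003, 0.13, 0.286]
call
   [0.169, -0.273, 0.794] [0.047, 0.011, 0.054]
```

Call:
drive_tool(jaw=[0.15,0.15,0.15,0.15,0.15,0.15,0.15,0.15,0.15,0.15], linear=[[0.825,0.378,0.119],[0.825,0.378,0.119],[0.825,0.378,0.119],[0.825,0.378,0.119],[0.825,0.378,0.119],[0.825,0.378,0.119],[0.825,0.378,0.119],[0.825,0.378,0.119],[0.825,0.378,0.119],[0.825,0.378,0.119]], delta_rot=[[0.003,0.13,0.286],[0.003,0.13,0.286],[0.003,0.13,0.286],[0.003,0.13,0.286],[0.003,0.13,0.286],[0.003,0.13,0.286],[0.003,0.13,0.286],[0.003,0.13,0.286],[0.003,0.13,0.286],[0.003,0.13,0.286]])

```text
clock: 14.65
position: [0.5526, -0.13, 0.288]
tool_rot: [0.791, 2.304, -0.304]
contact_force: [-0.3, -0.6, -0.2]
width: 0.0492
grip_force: 0.0
```

Call:
drive_tool(jaw=[0.15,0.15,0.15,0.15,0.15,0.15], linear=[[0.169,-0.273,0.794],[0.169,-0.273,0.794],[0.169,-0.273,0.794],[0.169,-0.273,0.794],[0.169,-0.273,0.794],[0.169,-0.273,0.794]], delta_rot=[[0.047,0.011,0.054],[0.047,0.011,0.054],[0.047,0.011,0.054],[0.047,0.011,0.054],[0.047,0.011,0.054],[0.047,0.011,0.054]])

```text
clock: 15.25
position: [0.575, -0.1984, 0.1834]
tool_rot: [1.071, 2.246, -0.386]
contact_force: [0.4, 1.0, 0.4]
width: 0.0491
grip_force: 0.0
```

```bash
python3 - <<'E'
from j import *
s=env.get_state();print(s['clock'],s['position'],s['q'].round(3),s['width'],s['contact_force'])
R=tool(40);g=C(.015,.07,.062)
d=snap('wrist','w3');im=d['image'].copy()
for X in [C(.015,.07,.082),C(.015,.07,.032+.034),C(.015,.015,.074),C(.015,-.04,.066),C(-.013,-.056,.036),C(.018,-.107,.066)]:
    u=proj(d,X,True);print(u.round(1));cv2.circle(im,tuple(int(v) for v in u),1,(0,0,255),-1)
cv2.imwrite('pics/w3m.png',cv2.resize(im,(800,600),interpolation=cv2.INTER_CUBIC))
plan([(tcp(g,R),R)])
E
```

```text
15.25 [ 0.57495273 -0.19844111  0.18335708] [-0.176  0.532  2.185  4.425  0.451  0.905] 0.04907346172688428 [0.37732259 1.0351602  0.35156208]
[281.  243.6]
[280.9 224.4]
[206.7 233.6]
[141.6 223.9]
[120.7 172.7]
[ 76.4 224.9]
lin [-0.02, 0.009, 0.713] rot [-0.0003, -0.0014, -0.0009] rows>=2.1 -> [ 0.621 -0.252  0.103]
```

View pics/w3m.png

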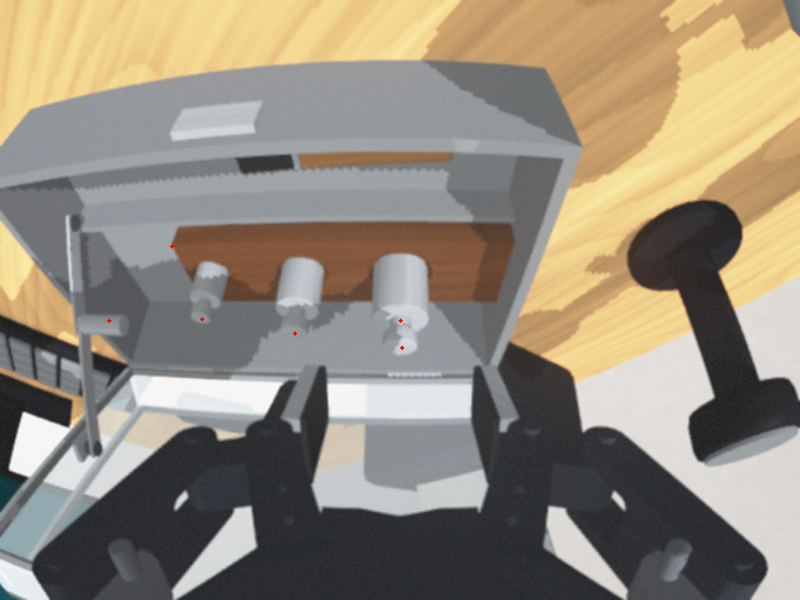

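The weights sit where predicted; the large one is centred between the fingers at (400,320). The knee knob is at (103,324). I'll grasp the 200 g weight and lift it.

Call:
drive_tool(jaw=[0.15,0.15,0.15,0.15,0.15,-1,-1,-1,-1,-1], linear=[[-0.02,0.009,0.3],[-0.02,0.009,0.6],[-0.02,0.009,0.713],[-0.02,0.009,0.713],[-0.02,0.009,0.713],[-0.02,0.009,0.713],[-0.02,0.009,0.713],[-0.02,0.009,0.713],[-0.02,0.009,0.713],[-0.02,0.009,0.713]], delta_rot=[[0,-0.001,-0.001],[0,-0.001,-0.001],[0,-0.001,-0.001],[0,-0.001,-0.001],[0,-0.001,-0.001],[0,-0.001,-0.001],[0,-0.001,-0.001],[0,-0.001,-0.001],[0,-0.001,-0.001],[0,-0.001,-0.001]], squeeze=30)

```text
clock: 16.3
position: [0.6206, -0.2523, 0.1036]
tool_rot: [1.067, 2.244, -0.388]
contact_force: [-3.8, 5.2, 9.1]
width: 0.0289
grip_force: 28.8
```

```bash
python3 - <<'E'
from j import *
s=env.get_state();print(s['clock'],s['position'],s['q'].round(3),s['width'],s['contact_force'],s['grip_force'])
a=load('w1');b=load('w3')
K=tri(ray(a,203,183.4,True),ray(b,103/1.4286,324/1.4286,True));cx,cy=frame();print('knob',(K-O)@cx,(K-O)@cy,K[2])
R=tool(40);x=s['position'];A=Rn.from_rotvec(s['tool_rot']).as_matrix()
# lift, retreat, go to plate
L=x+[0,0,.015]; T2=x+[0,0,.015]-.13*R[:,2]; V=np.r_[.53,-.09,.27]; pl=np.r_[.622,-.012,0]
B=tool(40,-25); D_=tool(40,-10)
off=np.linalg.norm(x-tcp(C(.015,.07,.062),R)); print(off)
g=np.r_[.62,-.01,.14+.030]; ways=[(L,R),(T2,R),(V,B),(tcp(g+[0,0,.06],D_),D_),(tcp(g,D_),D_)]
line(ways,s['q'])
rel([(x,A)]+ways,[2,1,1,1])
E
```

```text
16.3 [ 0.62060658 -0.25232226  0.10361033] [-0.263  0.725  2.087  4.136  0.465  1.133] 0.028881658899880345 [-3.75711042  5.15694535  9.12616652] 28.810753226280212
knob 0.010918180477011794 -0.10464911055407174 0.07253511883462396
0.00034430694655182163
[ 0.621 -0.252  0.119] [-0.26  0.7   2.09  4.18  0.45  1.08] err 0.0000
[ 0.568 -0.188  0.218] [-0.15  0.46  2.19  4.59  0.45  0.74] err 0.0000
[ 0.53 -0.09  0.27] [-0.11  0.25  2.34  4.19  0.24  0.79] err 0.0000
[ 0.586 -0.004  0.271] [-0.    0.3   2.25  3.98  0.15  0.87] err 0.0000
[ 0.586 -0.004  0.211] [-0.    0.43  2.3   3.53  0.3   1.33] err 0.0000
call
   [-0.064, -0.0, -0.077] [-0.0, -0.0, -0.0]
   [-0.063, -0.001, -0.943] [-0.0, -0.0, -0.0]
call
   [0.286, 0.216, -0.691] [-0.092, 0.0, -0.11]
call
   [-0.079, 0.677, 0.054] [-0.054, -0.0, -0.064]
call
   [0.257, -0.0, 0.306] [0.0, 0.0, 0.0]
```

```bash
python3 - <<'E'
from j import *
s=env.get_state();x=s['position'];A=Rn.from_rotvec(s['tool_rot']).as_matrix()
R=tool(40);B=tool(40,-25)
h=x-C(.015,.07,.032)   # tcp rel weight bottom in case-frame pose
hb=B@(R.T@h)
T1=x+[0,0,.015]; T2=T1-.12*R[:,2]
W=np.r_[.565,-.10,.25]; p=np.r_[.625,.013,.126]+hb
ways=[(T1,R),(T2,R),(W,B),(p+[0,0,.045],B),(p,B)]
line(ways,s['q']); print(p)
rel([(x,A)]+ways,[2,1,1,1])
plan([(p+[0,0,.015]-.1*B[:,2],B)],(p,B))
E
```

```text
[ 0.621 -0.252  0.119] [-0.26  0.7   2.09  4.18  0.45  1.08] err 0.0000
[ 0.572 -0.193  0.211] [-0.16  0.48  2.18  4.55  0.45  0.77] err 0.0000
[ 0.565 -0.1    0.25 ] [-0.13  0.34  2.28  4.06  0.25  0.91] err 0.0000
[0.593 0.028 0.243] [0.18 0.39 2.2  4.58 0.39 0.64] err 0.0000
[0.593 0.028 0.198] [0.18 0.49 2.23 4.3  0.42 0.94] err 0.0000
[0.59330768 0.02773519 0.19761033]
call
   [-0.064, -0.0, -0.077] [-0.0, -0.0, -0.0]
   [-0.063, -0.001, -0.877] [-0.0, -0.0, -0.0]
call
   [0.219, 0.355, -0.527] [-0.092, 0.0, -0.11]
call
   [0.176, 0.852, -0.084] [0.0, 0.0, 0.0]
call
   [0.193, 0.0, 0.23] [0.0, 0.0, 0.0]
lin [-0.064, -0.0, -0.743] rot [0.0, 0.0, 0.0] rows>=2.2 -> [0.535 0.055 0.289]
```

Call:
drive_tool(jaw=[-1,-1,-1,-1,-1,-1,-1], linear=[[-0.064,0,-0.077],[-0.064,0,-0.077],[-0.063,0,-0.4],[-0.063,0,-0.7],[-0.063,0,-0.877],[-0.063,0,-0.877],[-0.063,0,-0.877]], delta_rot=[[0,0,0],[0,0,0],[0,0,0],[0,0,0],[0,0,0],[0,0,0],[0,0,0]])

```text
clock: 17.0
position: [0.5723, -0.1927, 0.2095]
tool_rot: [1.067, 2.244, -0.388]
contact_force: [-0.0, -0.0, -2.6]
width: 0.0288
grip_force: 31.0
```

Call:
drive_tool(jaw=[-1,-1,-1,-1,-1,-1,-1], linear=[[0.219,0.355,-0.527],[0.219,0.355,-0.527],[0.219,0.355,-0.527],[0.219,0.355,-0.527],[0.219,0.355,-0.527],[0.219,0.355,-0.527],[0.219,0.355,-0.527]], delta_rot=[[-0.092,0,-0.11],[-0.092,0,-0.11],[-0.092,0,-0.11],[-0.092,0,-0.11],[-0.092,0,-0.11],[-0.092,0,-0.11],[-0.092,0,-0.11]])

```text
clock: 17.7
position: [0.5657, -0.101, 0.2479]
tool_rot: [0.537, 2.398, -0.195]
contact_force: [0.3, -0.4, -2.0]
width: 0.0289
grip_force: 31.0
```

Call:
drive_tool(jaw=[-1,-1,-1,-1,-1,-1,-1], linear=[[0.176,0.852,-0.084],[0.176,0.852,-0.084],[0.176,0.852,-0.084],[0.176,0.852,-0.084],[0.176,0.852,-0.084],[0.176,0.852,-0.084],[0.176,0.852,-0.084]], delta_rot=[[0,0,0],[0,0,0],[0,0,0],[0,0,0],[0,0,0],[0,0,0],[0,0,0]])

```text
clock: 18.4
position: [0.5938, 0.0261, 0.241]
tool_rot: [0.535, 2.398, -0.195]
contact_force: [-0.2, 0.0, -2.1]
width: 0.029
grip_force: 31.1
```

```bash
python3 - <<'E'
from j import *
s=env.get_state();print(s['clock'],s['position'],s['q'].round(3),s['width'],s['contact_force'],s['grip_force'])
B=tool(40,-25);p=np.r_[.5933,.0277,.1976]
plan([(p,B)])
E
```

```text
18.4 [0.59376126 0.02614565 0.24102819] [0.181 0.397 2.2   4.588 0.386 0.637] 0.028979140687124268 [-0.19779667  0.04255883 -2.05970432] 31.09612226486206
lin [0.191, 0.008, 0.218] rot [-0.001, -0.0011, -0.0006] rows>=0.9 -> [0.593 0.028 0.198]
```

Call:
drive_tool(jaw=[-1,-1,-1,-1,-1,0.0,0.0,0.0,0.0,0.0], linear=[[0.1,0.008,0.11],[0.14,0.008,0.16],[0.17,0.008,0.19],[0.191,0.008,0.218],[0.191,0.008,0.218],[0.191,0.008,0.218],[0.191,0.008,0.218],[0.191,0.008,0.218],[0.191,0.008,0.218],[0.191,0.008,0.218]], delta_rot=[[-0.001,-0.001,0],[-0.001,-0.001,0],[-0.001,-0.001,0],[-0.001,-0.001,0],[-0.001,-0.001,0],[-0.001,-0.001,0],[-0.001,-0.001,0],[-0.001,-0.001,0],[-0.001,-0.001,0],[-0.001,-0.001,0]])

```text
clock: 19.4
position: [0.5936, 0.0287, 0.1979]
tool_rot: [0.531, 2.394, -0.191]
contact_force: [0.5, 1.0, 0.2]
width: 0.043
grip_force: 0.0
```

Call:
drive_tool(jaw=[0,0,0,0,0,0,0,0], linear=[[0,0,-0.1],[0,0,-0.3],[0,0,-0.6],[0,0,-0.75],[0,0,-0.75],[0,0,-0.75],[0,0,-0.75],[0,0,-0.75]], delta_rot=[[0,0,0],[0,0,0],[0,0,0],[0,0,0],[0,0,0],[0,0,0],[0,0,0],[0,0,0]])

```text
clock: 20.2
position: [0.5263, 0.055, 0.2742]
tool_rot: [0.526, 2.384, -0.184]
contact_force: [0.7, 0.1, 0.3]
width: 0.0429
grip_force: 0.0
```

```bash
python3 - <<'E'
from j import *
s=env.get_state();print(s['clock'],s['position'],s['q'].round(3),s['width'],s['contact_force'],s['grip_force'])
d=snap('wrist','w4'); im=cv2.resize(d['image'],(490,368),interpolation=cv2.INTER_CUBIC)
t=snap('top','top4')['image'];t0=cv2.imread('pics/top0.png')
m=np.zeros((600,800,3),np.uint8); m[:368,:490]=im
m[368:600,:400]=cv2.resize(t[166:236,213:335],(400,232),interpolation=cv2.INTER_CUBIC)
m[368:600,400:]=cv2.resize(t0[166:236,213:335],(400,232),interpolation=cv2.INTER_CUBIC)
cv2.imwrite('pics/m4.png',m)
# predicted plate-rim edges in the wrist view
for nm,c in(('L',(.632,.188)),('R',(.6205,-.0105))):
    print(nm,[proj(d,(c[0]-.065*np.cos(np.arctan2(-.0577,.9983)),c[1],z),True).round(1).tolist() for z in(.098,.1053,.114,.1227,.13)])
E
```

```text
20.2 [0.52634488 0.05497551 0.27422021] [0.288 0.27  2.299 4.703 0.439 0.601] 0.04285608477422776 [0.66168849 0.07990233 0.31131141] 0.0
L [[484.1, 46.0], [488.9, 51.6], [494.9, 58.7], [501.1, 66.4], [506.4, 73.2]]
R [[212.7, 116.0], [211.4, 122.6], [209.8, 130.8], [208.1, 139.6], [206.6, 147.3]]
```

View pics/m4.png

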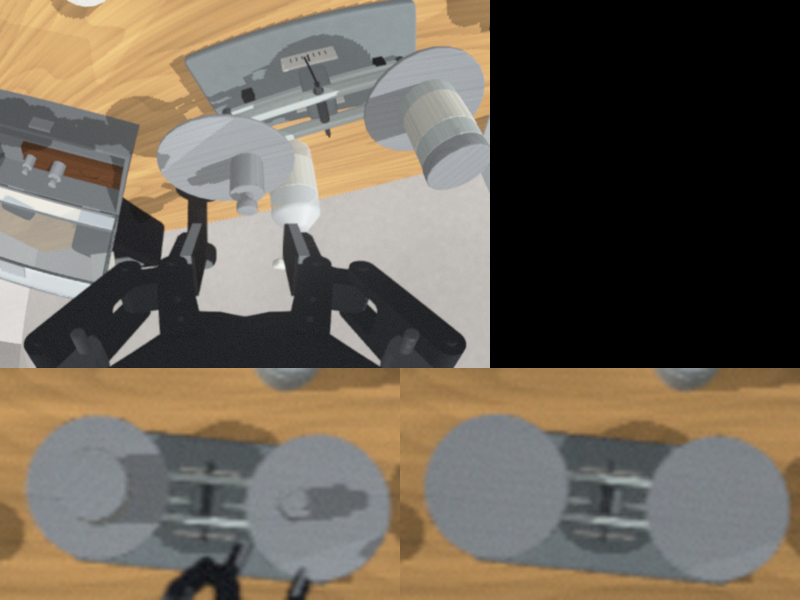

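The 200 g weight and the tin both stand upright, and the beam pointer is at (307,60). I'll measure the plate heights by fitting circles of known radius to the rim edges.

```bash
cat > plates.py <<'E'
from h import *
from scipy.optimize import least_squares
def height(d,c,fish=True,z0=.114,span=22):
    g=cv2.GaussianBlur(cv2.cvtColor(d['image'],cv2.COLOR_BGR2GRAY),(3,3),0).astype(np.float32)
    pts=[]
    for a in np.linspace(0,2*np.pi,240,endpoint=False):
        e=np.array([np.cos(a),np.sin(a)])
        rr=np.linspace(.050,.080,121)
        uv=np.array([proj(d,(c[0]+r*e[0],c[1]+r*e[1],z0),fish) for r in rr],np.float32)
        if uv.min()<2 or uv[:,0].max()>557 or uv[:,1].max()>417: continue
        v=cv2.remap(g,uv[:,0].copy(),uv[:,1].copy(),cv2.INTER_LINEAR).ravel()
        k=np.abs(v[6:]-v[:-6]); i=k.argmax()
        if k[i]>15: pts.append(uv[i+3])
    rs=[ray(d,u,v,fish) for u,v in pts]
    def f(p): return [np.hypot(*((o+r*(p[2]-o[2])/r[2])[:2]-p[:2]))-.065 for o,r in rs]
    s=least_squares(f,[*c,z0],loss='cauchy',f_scale=.0015)
    return s.x,len(pts),np.median(np.abs(s.fun)) if False else np.median(np.abs(f(s.x)))
E
python3 - <<'E'
from plates import *
for f,fi in(('top0',0),('top4',0),('w4',1)):
    d=load(f)
    for c in((.632,.188),(.6205,-.0105)): 
        for z0 in (.1,.114,.128): 
            x,n,m=height(d,c,bool(fi),z0);print(f,x.round(4),n,m.round(4))
E
```

```text
top0 [0.632 0.188 0.1  ] 0 nan
top0 [0.632 0.188 0.114] 0 nan
top0 [0.632 0.188 0.128] 0 nan
top0 [ 0.6205 -0.0105  0.1   ] 0 nan
top0 [ 0.6205 -0.0105  0.114 ] 0 nan
top0 [ 0.6205 -0.0105  0.128 ] 0 nan
top4 [0.632 0.188 0.1  ] 0 nan
top4 [0.632 0.188 0.114] 0 nan
top4 [0.632 0.188 0.128] 0 nan
top4 [ 0.6205 -0.0105  0.1   ] 0 nan
top4 [ 0.6215 -0.0106  0.114 ] 1 0.0
top4 [ 0.6217 -0.0107  0.128 ] 2 0.0
w4 [0.6307 0.1901 0.1104] 101 0.0006
w4 [0.6289 0.1897 0.1126] 87 0.0006
w4 [0.6197 0.1854 0.1258] 71 0.0011
w4 [0.5815 0.037  0.1717] 96 0.0042
w4 [ 0.6212 -0.0053  0.1242] 139 0.0005
w4 [ 0.6217 -0.0061  0.1237] 125 0.0003
  return _methods._mean(a, axis=axis, dtype=dtype,
  ret = ret.dtype.type(ret / rcount)
```

Right plate at 0.124 m means about 50 g short, so the tin is the 250 g fill and the 50 g weight is needed.

```bash
python3 - <<'E'
from j import *
s=env.get_state();x=s['position'];A=Rn.from_rotvec(s['tool_rot']).as_matrix()
R=tool(40);B=tool(40,-25);g=C(.015,-.04,.061)
W=np.r_[.54,-.09,.27]; ways=[(W,tool(42,-25)),(tcp(g,R,.2),R),(tcp(g,R,.13),R),(tcp(g,R),R)]
line(ways,s['q']); rel([(x,A)]+ways,[1,1,2])
E
```

```text
[ 0.54 -0.09  0.27] [-0.1   0.27  2.34  4.06  0.28  0.93] err 0.0000
[ 0.476 -0.249  0.214] [-0.36  0.4   2.36  4.1   0.41  1.07] err 0.0000
[ 0.505 -0.284  0.161] [-0.41  0.55  2.31  3.86  0.46  1.28] err 0.0000
[ 0.536 -0.322  0.102] [-0.46  0.7   2.23  3.71  0.51  1.39] err 0.0000
call
   [-0.355, -0.84, 0.334] [0.003, -0.008, -0.0]
call
   [0.202, -1.142, 0.319] [0.094, 0.011, 0.108]
call
   [-0.0, 0.0, 0.467] [0.0, 0.0, 0.0]
   [-0.0, 0.0, 0.973] [0.0, 0.0, 0.0]
```

Call:
drive_tool(jaw=[0,0,0,0,0,0,0], linear=[[-0.355,-0.84,0.334],[-0.355,-0.84,0.334],[-0.355,-0.84,0.334],[-0.355,-0.84,0.334],[-0.355,-0.84,0.334],[-0.355,-0.84,0.334],[-0.355,-0.84,0.334]], delta_rot=[[0.003,-0.008,0],[0.003,-0.008,0],[0.003,-0.008,0],[0.003,-0.008,0],[0.003,-0.008,0],[0.003,-0.008,0],[0.003,-0.008,0]])

```text
clock: 21.0
position: [0.5398, -0.0887, 0.2705]
tool_rot: [0.523, 2.359, -0.2]
contact_force: [0.3, 0.5, -0.1]
width: 0.0425
grip_force: 0.0
```

Call:
drive_tool(jaw=[0,0,0,0,0,0,0], linear=[[0.17,-0.97,0.27],[0.17,-0.97,0.27],[0.17,-0.97,0.27],[0.17,-0.97,0.27],[0.17,-0.97,0.27],[0.17,-0.97,0.27],[0.17,-0.97,0.27]], delta_rot=[[0.094,0.011,0.108],[0.094,0.011,0.108],[0.094,0.011,0.108],[0.094,0.011,0.108],[0.094,0.011,0.108],[0.094,0.011,0.108],[0.094,0.011,0.108]])

```text
clock: 21.7
position: [0.4863, -0.2238, 0.2239]
tool_rot: [1.062, 2.242, -0.385]
contact_force: [-0.5, -0.0, -0.1]
width: 0.0433
grip_force: 0.0
```

```bash
python3 - <<'E'
from j import *
s=env.get_state();print(s['clock'],s['position'],s['q'].round(3),s['width'],s['contact_force'])
R=tool(40);g=C(.015,-.04,.061)
x=s['position'];A=Rn.from_rotvec(s['tool_rot']).as_matrix()
rel([(x,A),(tcp(g,R,.14),R),(tcp(g,R),R)],[2])
snap('wrist','w5')
E
```

```text
21.7 [ 0.48627712 -0.22382114  0.22385257] [-0.285  0.377  2.347  4.256  0.415  0.974] 0.04325753514871846 [-0.52768534 -0.0342387  -0.07312627]
call
   [-0.026, -0.161, 0.506] [0.001, 0.001, 0.0]
   [-0.025, -0.163, 1.079] [0.001, 0.001, 0.0]
```

Call:
drive_tool(jaw=[0,0,0,0,0], linear=[[-0.026,-0.161,0.3],[-0.026,-0.161,0.506],[-0.026,-0.161,0.506],[-0.026,-0.161,0.506],[-0.026,-0.161,0.506]], delta_rot=[[0.001,0.001,0],[0.001,0.001,0],[0.001,0.001,0],[0.001,0.001,0],[0.001,0.001,0]])

```text
clock: 22.25
position: [0.4998, -0.2796, 0.1686]
tool_rot: [1.067, 2.244, -0.388]
contact_force: [-0.1, -0.1, -0.4]
width: 0.0425
grip_force: 0.0
```

Call:
drive_tool(jaw=[0,0,0,0,0,-1,-1,-1,-1,-1], linear=[[0,0,0.2],[0,0,0.4],[0,0,0.573],[0,0,0.573],[0,0,0.573],[0,0,0.573],[0,0,0.573],[0,0,0.573],[0,0,0.573],[0,0,0.573]], delta_rot=[[0,0,0],[0,0,0],[0,0,0],[0,0,0],[0,0,0],[0,0,0],[0,0,0],[0,0,0],[0,0,0],[0,0,0]], squeeze=25)

```text
clock: 23.25
position: [0.5349, -0.323, 0.1033]
tool_rot: [1.067, 2.243, -0.389]
contact_force: [-2.5, 3.1, 10.5]
width: 0.0175
grip_force: 24.5
```

```bash
python3 - <<'E'
from j import *
s=env.get_state();print(s['clock'],s['position'],s['q'].round(3),s['width'],s['contact_force'],s['grip_force'])
R=tool(40);B=tool(40,-25)
x=s['position'];A=Rn.from_rotvec(s['tool_rot']).as_matrix()
h=x-C(.015,-.04,.032); hb=B@(R.T@h)
T1=x+[0,0,.015]; T2=T1-.12*R[:,2]; W=np.r_[.545,-.11,.26]; p=np.r_[.612,-.038,.119]+hb
ways=[(T1,R),(T2,R),(W,B),(p+[0,0,.05],B),(p,B)]
line(ways,s['q']); print(p)
rel([(x,A)]+ways,[2,1,1,1])
E
```

```text
23.25 [ 0.53488017 -0.32299957  0.10329884] [-0.465  0.701  2.227  3.714  0.509  1.39 ] 0.017540267645630086 [-2.46798852  3.06045148 10.46049523] 24.45504069328308
[ 0.535 -0.323  0.118] [-0.47  0.67  2.22  3.75  0.48  1.35] err 0.0000
[ 0.486 -0.263  0.21 ] [-0.38  0.42  2.33  4.07  0.4   1.08] err 0.0000
[ 0.545 -0.11   0.26 ] [-0.16  0.29  2.32  4.03  0.23  0.91] err 0.0000
[ 0.58  -0.025  0.24 ] [0.06 0.38 2.25 4.36 0.34 0.77] err 0.0000
[ 0.58  -0.025  0.19 ] [0.06 0.49 2.29 4.04 0.41 1.12] err 0.0000
[ 0.58037556 -0.02451386  0.19029884]
call
   [-0.064, -0.0, -0.077] [-0.0, 0.0, -0.0]
   [-0.064, -0.001, -0.877] [-0.0, 0.0, -0.0]
call
   [0.203, 0.95, -0.604] [-0.092, 0.0, -0.11]
call
   [0.105, 0.616, 0.083] [0.0, 0.0, 0.0]
call
   [0.214, 0.0, 0.255] [0.0, 0.0, 0.0]
```

Call:
drive_tool(jaw=[-1,-1,-1,-1,-1,-1,-1], linear=[[-0.064,0,-0.077],[-0.064,0,-0.077],[-0.064,0,-0.4],[-0.064,0,-0.7],[-0.064,0,-0.877],[-0.064,0,-0.877],[-0.064,0,-0.877]], delta_rot=[[0,0,0],[0,0,0],[0,0,0],[0,0,0],[0,0,0],[0,0,0],[0,0,0]])

```text
clock: 23.95
position: [0.4865, -0.2633, 0.2096]
tool_rot: [1.067, 2.243, -0.388]
contact_force: [-0.3, -1.0, -0.5]
width: 0.0174
grip_force: 24.6
```

Call:
drive_tool(jaw=[-1,-1,-1,-1,-1,-1,-1,-1,-1], linear=[[0.203,0.95,-0.604],[0.203,0.95,-0.604],[0.203,0.95,-0.604],[0.203,0.95,-0.604],[0.203,0.95,-0.604],[0.203,0.95,-0.604],[0.203,0.95,-0.604],[0.203,0.95,-0.604],[0.203,0.95,-0.604]], delta_rot=[[-0.092,0,-0.11],[-0.092,0,-0.11],[-0.092,0,-0.11],[-0.092,0,-0.11],[-0.092,0,-0.11],[-0.092,0,-0.11],[-0.092,0,-0.11],[-0.092,0,-0.11],[-0.092,0,-0.11]])

```text
clock: 24.85
position: [0.5451, -0.1109, 0.2583]
tool_rot: [0.534, 2.397, -0.195]
contact_force: [0.8, 0.1, -0.3]
width: 0.0171
grip_force: 24.7
```

Call:
drive_tool(jaw=[-1,-1,-1,-1,-1], linear=[[0.105,0.544,0.083],[0.105,0.544,0.083],[0.105,0.544,0.083],[0.105,0.544,0.083],[0.105,0.544,0.083]], delta_rot=[[0,0,0],[0,0,0],[0,0,0],[0,0,0],[0,0,0]])

```text
clock: 25.35
position: [0.5759, -0.0353, 0.2391]
tool_rot: [0.534, 2.397, -0.195]
contact_force: [0.0, -0.3, -0.7]
width: 0.0171
grip_force: 24.8
```

```bash
python3 - <<'E'
from j import *
s=env.get_state();print(s['clock'],s['position'],s['q'].round(3),s['width'],s['contact_force'],s['grip_force'])
B=tool(40,-25)
plan([((.5764,-.0346,.1903),B)])
E
```

```text
25.35 [ 0.57592623 -0.03528054  0.23909682] [0.04  0.372 2.264 4.309 0.327 0.801] 0.01713003492511732 [ 0.03726795 -0.34703576 -0.71641617] 24.76820468902588
lin [0.208, 0.006, 0.25] rot [-0.0007, -0.0007, -0.0003] rows>=1.0 -> [ 0.576 -0.035  0.19 ]
```

Call:
drive_tool(jaw=[-1,-1,-1,-1,-1,-0.3,-0.3,-0.3,-0.3,-0.3], linear=[[0.1,0.006,0.12],[0.15,0.006,0.18],[0.18,0.006,0.215],[0.208,0.006,0.25],[0.208,0.006,0.25],[0.208,0.006,0.25],[0.208,0.006,0.25],[0.208,0.006,0.25],[0.208,0.006,0.25],[0.208,0.006,0.25]], delta_rot=[[0,-0.001,0],[0,-0.001,0],[0,-0.001,0],[0,-0.001,0],[0,-0.001,0],[0,-0.001,0],[0,-0.001,0],[0,-0.001,0],[0,-0.001,0],[0,-0.001,0]])

```text
clock: 26.35
position: [0.5768, -0.0338, 0.1906]
tool_rot: [0.532, 2.393, -0.195]
contact_force: [0.2, -0.8, 0.1]
width: 0.0299
grip_force: 0.0
```

Call:
drive_tool(jaw=[-0.3,-0.3,-0.3,-0.3,-0.3,-0.3,-0.3,-0.3], linear=[[0,0,-0.1],[0,0,-0.3],[0,0,-0.6],[0,0,-0.75],[0,0,-0.75],[0,0,-0.75],[0,0,-0.75],[0,0,-0.75]], delta_rot=[[0,0,0],[0,0,0],[0,0,0],[0,0,0],[0,0,0],[0,0,0],[0,0,0],[0,0,0]])

```text
clock: 27.15
position: [0.5114, -0.0034, 0.2756]
tool_rot: [0.532, 2.395, -0.196]
contact_force: [0.6, 0.7, -0.6]
width: 0.0299
grip_force: 0.0
```

```bash
python3 - <<'E'
from j import *
from plates import height
s=env.get_state();print(s['clock'],s['position'],s['q'].round(3),s['width'],s['contact_force'],s['grip_force'])
d=snap('wrist','w6')
for z0 in (.108,.114,.12):
  for c in((.6310,.189),(.6212,-.007)): print(z0,*height(d,c,True,z0))
cx,cy=frame();print(proj(d,(.655,.09,.1),True))
m=np.zeros((600,800,3),np.uint8); m[:420,:560]=d['image']
u=proj(d,(.655,.09,.1),True).astype(int);u=np.clip(u,[30,30],[530,390]);cr=d['image'][u[1]-30:u[1]+30,u[0]-30:u[0]+30];m[:240,560:]=cv2.resize(cr,(240,240),interpolation=cv2.INTER_CUBIC)
e=load('w4');m[240:480,560:]=cv2.resize(e['image'][40:100,325:385],(240,240),interpolation=cv2.INTER_CUBIC)
cv2.imwrite('pics/m6.png',m)
E
```

```text
27.15 [ 0.51140689 -0.00337694  0.27561342] [0.141 0.23  2.351 4.578 0.364 0.608] 0.02987341151366945 [ 0.56489217  0.69939862 -0.57118428] 0.0
0.108 [0.62987523 0.18820056 0.1173538 ] 86 0.0007196669741020775
0.108 [ 0.62273227 -0.00791554  0.1137418 ] 137 0.00038372673702140314
0.114 [0.63335763 0.18971215 0.11384214] 79 0.0003928584628213605
0.114 [ 0.62225554 -0.00764113  0.11437238] 140 0.0003992732476437444
0.12 [0.63320626 0.18960624 0.11403489] 72 0.00035196248021112514
0.12 [ 0.62230698 -0.00772933  0.11435899] 140 0.000491323861758243
[444.38109073 156.70697584]
```

View pics/m6.png

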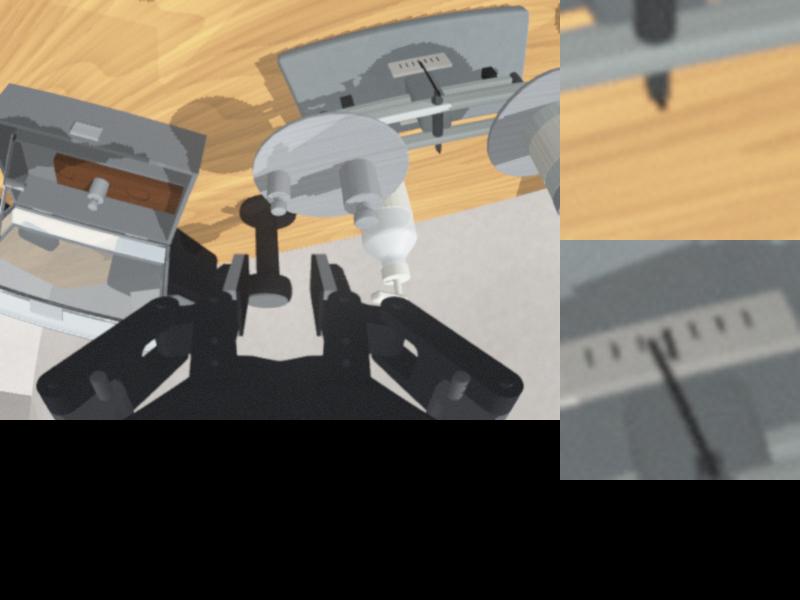

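Both plates read 0.114 m, so the beam is level; the medium weight is alone in the case. Next I unlock the stay.

```bash
python3 - <<'E'
from j import *
a=load('w1');b=load('w3');c=load('w5');cx,cy=frame()
loc=lambda K:np.r_[(K-O)@cx,(K-O)@cy,K[2]].round(4)
s_=1.4286
K=tri(ray(a,290/s_,262/s_,True),ray(b,103/s_,324/s_,True));V=tri(ray(a,263/s_,165/s_,True),ray(b,75/s_,221/s_,True));U=tri(ray(a,267/s_,382/s_,True),ray(b,95/s_,449/s_,True))
print('knob',loc(K),'pivot',loc(V),'lid piv',loc(U),np.linalg.norm(K-V))
# bright bar in w5 near the projection
u=proj(c,K,True).round(0).astype(int);print('w5',u)
g=cv2.cvtColor(c['image'],cv2.COLOR_BGR2GRAY)
if 30<u[0]<530: print(g[u[1]-12:u[1]+13:2,u[0]-24:u[0]+25:3])
s=env.get_state();x=s['position'];A=Rn.from_rotvec(s['tool_rot']).as_matrix()
R=tool(43,None,-90);g_=C(.011,-.1,.0725)
q,e=ik(tcp(g_,R),R,[-.6,.68,2.28,3.5,.53,-.1]);print(q.round(2),e)
m1=(np.r_[.45,-.20,.29],tool(43,-40,-45)); m2=(tcp(g_,R,.2),R);m3=(tcp(g_,R,.12),R)
line([m1,m2,m3,(tcp(g_,R),R)],s['q'])
rel([(x,A),m1,m2,m3,(tcp(g_,R),R)],[1,1,2])
E
```

```text
knob [ 0.0109 -0.1047  0.0725] pivot [-0.0301 -0.1238  0.025 ] lid piv [ 0.0524 -0.1184  0.1375] 0.06562916959446176
w5 [181 209]
[[106 133 109  87  86  88  84  85  87  98 114 116 114 113 113 114 112]
 [115 137 107  86  88  86  89  88  87  98 109 108 107 107 107 108 108]
 [116 137 108  91  92  91  93  91  92 102 109 106 105 108 107 108 107]
 [118 138 118 123 122 123 120 123 121 123 125 123 122 119 107 109 108]
 [124 136 137 137 136 136 135 137 135 137 133 136 135 127 105 108 108]
 [148 137 136 142 144 146 147 145 146 145 143 146 142 130 108 109 109]
 [170 138 143 149 151 153 152 152 150 149 152 164 172 135 107 109 108]
 [172 139 144 157 157 155 157 156 155 158 154 162 172 139 109 110 108]
 [170 149 140 146 155 154 155 155 152 153 153 153 154 143 116 106 110]
 [166 154 140 120 124 125 126 127 126 132 132 134 137 141 142 133 134]
 [166 155 144 109  95  88  88  88 101 114 116 130 142 144 148 146 143]
 [162 175 165 106  97  85  86  89 126 139 136 145 148 149 147 149 147]
 [185 205 171 109 107  89  88  89 141 147 147 147 148 147 147 146 147]]
[-0.58  0.7   2.32  3.5   0.63 -0.06] 4.929540942111288e-10
[ 0.45 -0.2   0.29] [-0.33  0.17  2.43  4.11  0.3   0.11] err 0.0000
[ 0.422 -0.278  0.219] [-0.48  0.38  2.47  3.74  0.49 -0.24] err 0.0000
[ 0.457 -0.32   0.16 ] [-0.54  0.56  2.4   3.57  0.59 -0.11] err 0.0000
[ 0.485 -0.355  0.112] [-0.58  0.7   2.32  3.5   0.63 -0.06] err 0.0000
call
   [-0.203, -1.36, 0.048] [0.057, 0.006, -0.187]
call
   [0.495, -0.236, 0.479] [0.016, 0.038, -0.206]
call
   [0.0, -0.0, 0.533] [0.0, 0.0, 0.0]
   [-0.0, -0.0, 0.973] [0.0, 0.0, 0.0]
```

```bash
python3 - <<'E'
from j import *
s=env.get_state();x=s['position'];A=Rn.from_rotvec(s['tool_rot']).as_matrix()
R=tool(43,None,-90);g_=C(.011,-.1,.0725)
m0=(np.r_[.475,-.115,.285],tool(43,-33,-25));m1=(np.r_[.44,-.21,.28],tool(43,-42,-55)); m2=(tcp(g_,R,.18),R);m3=(tcp(g_,R),R)
line([m0,m1,m2,m3],s['q'])
rel([(x,A),m0,m1,m2,m3],[1,1,1,1])
E
```

```text
[ 0.475 -0.115  0.285] [-0.11  0.18  2.43  4.23  0.35  0.43] err 0.0000
[ 0.44 -0.21  0.28] [-0.35  0.19  2.45  4.04  0.33  0.03] err 0.0000
[ 0.431 -0.289  0.204] [-0.5   0.43  2.46  3.68  0.52 -0.19] err 0.0000
[ 0.485 -0.355  0.112] [-0.58  0.7   2.32  3.5   0.63 -0.06] err 0.0000
call
   [-0.113, -0.776, 0.015] [0.032, -0.01, -0.106]
call
   [0.2, -0.633, 0.126] [0.026, 0.022, -0.13]
call
   [0.422, -0.147, 0.578] [0.01, 0.032, -0.159]
call
   [0.0, 0.0, 0.84] [0.0, 0.0, 0.0]
```

Call:
drive_tool(jaw=[-0.3,-0.3,-0.3,-0.3,-0.3,-0.3], linear=[[-0.113,-0.776,0.015],[-0.113,-0.776,0.015],[-0.113,-0.776,0.015],[-0.113,-0.776,0.015],[-0.113,-0.776,0.015],[-0.113,-0.776,0.015]], delta_rot=[[0.032,-0.01,-0.106],[0.032,-0.01,-0.106],[0.032,-0.01,-0.106],[0.032,-0.01,-0.106],[0.032,-0.01,-0.106],[0.032,-0.01,-0.106]])

```text
clock: 27.8
position: [0.4752, -0.1142, 0.2854]
tool_rot: [0.17, 2.439, -0.467]
contact_force: [-0.4, 0.2, 0.3]
width: 0.0297
grip_force: 0.0
```

Call:
drive_tool(jaw=[-0.3,-0.3,-0.3,-0.3,-0.3,-0.3], linear=[[0.2,-0.633,0.126],[0.2,-0.633,0.126],[0.2,-0.633,0.126],[0.2,-0.633,0.126],[0.2,-0.633,0.126],[0.2,-0.633,0.126]], delta_rot=[[0.026,0.022,-0.13],[0.026,0.022,-0.13],[0.026,0.022,-0.13],[0.026,0.022,-0.13],[0.026,0.022,-0.13],[0.026,0.022,-0.13]])

```text
clock: 28.4
position: [0.4406, -0.2081, 0.2807]
tool_rot: [-0.286, 2.524, -0.746]
contact_force: [-0.3, -0.5, -0.7]
width: 0.0298
grip_force: 0.0
```

Call:
drive_tool(jaw=[-0.3,-0.3,-0.3,-0.3,-0.3,-0.3,-0.3], linear=[[0.422,-0.147,0.578],[0.422,-0.147,0.578],[0.422,-0.147,0.578],[0.422,-0.147,0.578],[0.422,-0.147,0.578],[0.422,-0.147,0.578],[0.422,-0.147,0.578]], delta_rot=[[0.01,0.032,-0.159],[0.01,0.032,-0.159],[0.01,0.032,-0.159],[0.01,0.032,-0.159],[0.01,0.032,-0.159],[0.01,0.032,-0.159],[0.01,0.032,-0.159]])

```text
clock: 29.1
position: [0.4315, -0.2874, 0.2055]
tool_rot: [-0.911, 2.553, -1.006]
contact_force: [-0.5, 0.4, 0.1]
width: 0.0302
grip_force: 0.0
```

```bash
python3 - <<'E'
from j import *
s=env.get_state();print(s['clock'],s['position'],s['q'].round(3),s['width'],s['contact_force'])
R=tool(43,None,-90);g_=C(.011,-.1,.0725)
x=s['position'];A=Rn.from_rotvec(s['tool_rot']).as_matrix()
rel([(x,A),(tcp(g_,R),R)],[1])
po=[(tcp(g_,R),R)]
a0=np.arctan2(.0454,.0393)
for dl in (.05,.1,.15,.2,.25,.3,.35,.4,.45,.48): po.append((tcp(C(-.0283+.06*np.cos(a0+dl),-.1,.0271+.06*np.sin(a0+dl)),R),R))
rel(po,[10])
E
```

```text
29.1 [ 0.43150983 -0.28743406  0.20550719] [-0.499  0.422  2.46   3.682  0.518 -0.191] 0.030205750811809616 [-0.54807466  0.39408935  0.05824749]
call
   [0.011, 0.005, 0.849] [-0.0, 0.001, -0.0]
call
   [0.0, 0.003, -0.02] [0.0, 0.0, 0.0]
   [0.0, 0.007, -0.039] [0.0, 0.0, 0.0]
   [0.0, 0.011, -0.059] [0.0, 0.0, 0.0]
   [0.0, 0.017, -0.078] [0.0, 0.0, 0.0]
   [-0.0, 0.023, -0.097] [0.0, 0.0, 0.0]
   [0.0, 0.031, -0.116] [0.0, 0.0, 0.0]
   [-0.0, 0.039, -0.134] [0.0, 0.0, 0.0]
   [0.0, 0.048, -0.151] [0.0, 0.0, 0.0]
   [0.0, 0.058, -0.169] [0.0, 0.0, 0.0]
   [0.0, 0.065, -0.179] [0.0, 0.0, 0.0]
```

Call:
drive_tool(jaw=[-0.3,-0.3,-0.3,-0.3,-0.3,-1,-1,-1,-1,-1], linear=[[0.011,0.005,0.3],[0.011,0.005,0.55],[0.011,0.005,0.75],[0.011,0.005,0.849],[0.011,0.005,0.849],[0.011,0.005,0.849],[0.011,0.005,0.849],[0.011,0.005,0.849],[0.011,0.005,0.849],[0.011,0.005,0.849]], delta_rot=[[0,0.001,0],[0,0.001,0],[0,0.001,0],[0,0.001,0],[0,0.001,0],[0,0.001,0],[0,0.001,0],[0,0.001,0],[0,0.001,0],[0,0.001,0]], squeeze=50)

```text
clock: 30.1
position: [0.4837, -0.3553, 0.1118]
tool_rot: [-0.914, 2.558, -1.008]
contact_force: [-6.6, 6.2, 3.6]
width: 0.0104
grip_force: 49.4
```

```bash
python3 - <<'E'
from j import *
s=env.get_state();print(s['clock'],s['position'],s['width'],s['contact_force'],s['grip_force'],tcp(C(.011,-.1,.0725),tool(43,None,-90)))
E
```

```text
30.1 [ 0.48369891 -0.35526571  0.11181455] 0.01038066516681477 [-6.57147493  6.21076777  3.62635345] 49.42466676235199 [ 0.48518155 -0.35518773  0.1119931 ]
```

Knob pinched (10.4 mm). I'll lift it along its arc.

Call:
drive_tool(jaw=[-1,-1,-1,-1,-1,-1,-1,-1,-1,-1], linear=[[0,0.003,-0.02],[0,0.007,-0.039],[0,0.011,-0.059],[0,0.017,-0.078],[0,0.023,-0.097],[0,0.031,-0.116],[0,0.039,-0.134],[0,0.048,-0.151],[0,0.058,-0.169],[0,0.065,-0.179]], delta_rot=[[0,0,0],[0,0,0],[0,0,0],[0,0,0],[0,0,0],[0,0,0],[0,0,0],[0,0,0],[0,0,0],[0,0,0]])

```text
clock: 31.1
position: [0.4693, -0.3373, 0.1257]
tool_rot: [-0.911, 2.554, -1.014]
contact_force: [3.8, -6.3, 5.5]
width: 0.01
grip_force: 48.7
```

Call:
drive_tool(jaw=[-1,-1,-0.3,-0.3,-0.3], linear=[[0,0,0],[0,0,0],[0,0,0],[0,0,0],[0,0,0]], delta_rot=[[0,0,0],[0,0,0],[0,0,0],[0,0,0],[0,0,0]])

```text
clock: 31.6
position: [0.468, -0.3361, 0.1242]
tool_rot: [-0.913, 2.558, -1.009]
contact_force: [0.2, -0.1, -0.7]
width: 0.0301
grip_force: 0.0
```

Call:
drive_tool(jaw=[-0.3,-0.3,-0.3,-0.3,-0.3,-0.3], linear=[[0,0,-0.2],[0,0,-0.5],[0,0,-0.8],[0,0,-0.8],[0,0,-0.8],[0,0,-0.8]], delta_rot=[[0,0,0],[0,0,0],[0,0,0],[0,0,0],[0,0,0],[0,0,0]])

```text
clock: 32.2
position: [0.4171, -0.2732, 0.2117]
tool_rot: [-0.913, 2.558, -1.01]
contact_force: [0.3, 0.8, 0.2]
width: 0.0297
grip_force: 0.0
```

```bash
python3 - <<'E'
from j import *
s=env.get_state();print(s['clock'],s['position'],s['q'].round(3),s['width'],s['contact_force'])
d=snap('wrist','w7');sc=snap('scene','s7');t=snap('top','t7')
cv2.imwrite('pics/m7.png',np.vstack([np.hstack([cv2.resize(d['image'],(400,300)),cv2.resize(sc['image'][270:420,220:420],(400,300),interpolation=cv2.INTER_CUBIC)]),np.hstack([cv2.resize(t['image'][160:310,340:540],(400,300),interpolation=cv2.INTER_CUBIC),cv2.resize(load('top0')['image'][160:310,340:540],(400,300),interpolation=cv2.INTER_CUBIC)])]))
for tt in (.96,.9,.85):
    e=lambda r,n,y:C(.095-r*np.cos(tt)+n*np.sin(tt),y,.06+r*np.sin(tt)+n*np.cos(tt))
    print(tt,[proj(dd,e(.19,.038,y)).round(1).tolist() for dd in(t,sc) for y in(.135,-.135)],e(.19,.038,0))
E
```

```text
32.2 [ 0.41710951 -0.27316537  0.21167171] [-0.476  0.393  2.494  3.719  0.526 -0.207] 0.0296615033507093 [0.25206289 0.81032133 0.20598594]
0.96 [[401.1, 179.7], [464.3, 260.6], [332.3, 302.1], [254.4, 391.4]] [ 0.58984593 -0.32529842  0.23744016]
0.9 [[397.4, 182.4], [460.3, 262.9], [328.8, 299.4], [251.3, 387.7]] [ 0.58320965 -0.31716154  0.23245329]
0.85 [[394.4, 184.5], [457.1, 264.8], [326.0, 297.4], [248.8, 384.8]] [ 0.57783192 -0.31056779  0.22782264]
```

```bash
python3 - <<'E'
from h import *
for f0,f1,pts in(('scene0','s7',[(332,302),(254,391),(293,347)]),('top0','t7',[(401,180),(464,260),(433,220)])):
    a=load(f0)['image'];b=load(f1)['image']
    for u,v in pts:
        w=11;T=a[v-w:v+w+1,u-w:u+w+1];S=b[max(v-w-12,0):v+w+13,u-w-12:u+w+13]
        r=cv2.matchTemplate(S,T,cv2.TM_CCOEFF_NORMED);_,m,_,l=cv2.minMaxLoc(r);print(f0,(u,v),'shift',l[0]-12,l[1]-min(12,v-w),round(m,3))
E
```

```text
scene0 (332, 302) shift -3 -3 0.855
scene0 (254, 391) shift -3 -4 0.969
scene0 (293, 347) shift -4 -3 0.843
top0 (401, 180) shift -3 2 0.864
top0 (464, 260) shift -4 2 0.787
top0 (433, 220) shift -5 2 0.801
```

The lid edge moved by the expected 0.06 rad, so the stay is unlocked. Now I plan unwinding the wrist to point down and going behind the lid.

```bash
cat >> j.py <<'E'
def corner(th,t0=.165): return .095-t0*np.cos(th)+.038*np.sin(th), .06+t0*np.sin(th)+.038*np.cos(th)
def push(th,gap=0,y=0.):
    x,z=corner(th); x+=gap*np.sin(th); z+=gap*np.cos(th)
    return C(x+.011,y,z+.073),D0()
def D0():
    cx,cy=frame(); return np.c_[cx,-cy,[0,0,-1]]
E
python3 - <<'E'
from j import *
s=env.get_state();q0=s['q']
xA=np.r_[.52,-.22,.40]
best=None
for q6 in(2.,-1.):
    q,e=ik(xA,D0(),[-.3,.2,2.1,0,.8,q6]);print(q.round(3),e)
    if e<1e-4 and best is None: best=q
q1=best
N=12;kn={4:([.15,.8],[.5,.6]),1:([.3,.6],[.15,.15])}
po=[]
for k in range(N+1):
    a=k/N;q=q0+(q1-q0)*a
    for j,(B,V) in kn.items(): q[j]=np.interp(a,[0,*B,1],[q0[j],*V,q1[j]])
    p=fk(q,P);po.append(p);print(q.round(2),'tcp',p[0].round(2),'tip',(p[0]+.073*p[1][:,2]).round(2))
for k in range(N):
    r=Rn.from_matrix(po[k][1].T@po[k+1][1]).magnitude();print(round(np.degrees(r)),end=' ')
po[0]=(s['position'],Rn.from_rotvec(s['tool_rot']).as_matrix())
rel(po,[4,4,4])
xB=C(.14,0,0);xB[2]=.36; xC=push(.9,.03)[0]
q=line([(xB,D0()),(xC,D0()),push(.9),push(.6),push(.3),push(0)],q1)
rel([(xA,D0()),(xB,D0()),(xC,D0())],[1,1])
E
```

```text
[-0.454  0.274  1.672  0.     1.196  2.003] 1.4432899320127035e-13
[-0.251  0.2    2.226 -1.134  0.339 -2.92 ] 0.18841846684098118
[-0.48  0.39  2.49  3.72  0.53 -0.21] tcp [ 0.42 -0.27  0.21] tip [ 0.45 -0.31  0.16]
[-0.47  0.33  2.43  3.41  0.51 -0.02] tcp [ 0.49 -0.26  0.27] tip [ 0.54 -0.3   0.23]
[-0.47  0.26  2.36  3.1   0.5   0.16] tcp [ 0.55 -0.24  0.34] tip [ 0.61 -0.27  0.3 ]
[-0.47  0.19  2.29  2.79  0.52  0.35] tcp [ 0.6  -0.21  0.41] tip [ 0.66 -0.23  0.38]
[-0.47  0.15  2.22  2.48  0.53  0.53] tcp [ 0.63 -0.18  0.46] tip [ 0.7  -0.19  0.44]
[-0.47  0.15  2.15  2.17  0.54  0.71] tcp [ 0.65 -0.15  0.48] tip [ 0.72 -0.15  0.45]
[-0.47  0.15  2.08  1.86  0.55  0.9 ] tcp [ 0.66 -0.13  0.49] tip [ 0.73 -0.12  0.46]
[-0.46  0.15  2.01  1.55  0.57  1.08] tcp [ 0.66 -0.12  0.49] tip [ 0.73 -0.11  0.45]
[-0.46  0.17  1.95  1.24  0.58  1.27] tcp [ 0.67 -0.12  0.47] tip [ 0.72 -0.11  0.43]
[-0.46  0.2   1.88  0.93  0.59  1.45] tcp [ 0.66 -0.15  0.45] tip [ 0.72 -0.13  0.4 ]
[-0.46  0.22  1.81  0.62  0.7   1.63] tcp [ 0.65 -0.16  0.43] tip [ 0.69 -0.15  0.37]
[-0.46  0.25  1.74  0.3
[... 627 characters left out ...]
] [-0.044, -0.008, -0.031]
   [0.124, 0.363, 0.018] [-0.095, -0.033, -0.056]
   [0.03, 0.726, -0.192] [-0.177, -0.083, -0.066]
   [0.143, 1.093, -0.604] [-0.283, -0.102, -0.062]
[ 0.667 -0.42   0.36 ] [-0.6   0.65  1.15  0.    1.34  1.86] err 0.0000
[ 0.615 -0.356  0.305] [-0.57  0.57  1.44 -0.    1.13  1.89] err 0.0000
[ 0.6   -0.338  0.286] [-0.56  0.55  1.52 -0.    1.07  1.9 ] err 0.0000
[ 0.573 -0.305  0.258] [-0.54  0.53  1.64 -0.    0.97  1.92] err 0.0000
[ 0.553 -0.281  0.218] [-0.52  0.53  1.75 -0.    0.86  1.94] err 0.0000
[ 0.542 -0.266  0.171] [-0.51  0.57  1.82 -0.    0.75  1.95] err 0.0000
call
   [1.657, 0.083, 0.267] [0.0, 0.0, 0.0]
call
   [-0.555, -0.0, 0.37] [0.0, 0.0, 0.0]
```

```bash
python3 - <<'E'
from j import *
s=env.get_state();q0=s['q']
xA=np.r_[.66,-.30,.42]
q1,e=ik(xA,D0(),[-.4,.4,1.4,0,1.2,1.9]);print(q1.round(3),e)
N=12;kn={4:([.15,.8],[.45,.8]),1:([.15,.3,.7],[.1,.05,.2]),2:([.15,.3],[2.45,2.3])}
po=[]
for k in range(N+1):
    a=k/N;q=q0+(q1-q0)*a
    for j,(B,V) in kn.items(): q[j]=np.interp(a,[0,*B,1],[q0[j],*V,q1[j]])
    p=fk(q,P);po.append(p);print(q.round(2),'tcp',p[0].round(2),'tip',(p[0]+.073*p[1][:,2]).round(2))
for k in range(N):
    r=Rn.from_matrix(po[k][1].T@po[k+1][1]).magnitude();print(round(np.degrees(r)),round(1e3*np.linalg.norm(po[k][0]-po[k+1][0])),end=' | ')
po[0]=(s['position'],Rn.from_rotvec(s['tool_rot']).as_matrix())
rel(po,[3,3,3,3])
E
```

```text
[-0.469  0.515  1.251  0.     1.376  1.989] 2.7285507187002622e-11
[-0.48  0.39  2.49  3.72  0.53 -0.21] tcp [ 0.42 -0.27  0.21] tip [ 0.45 -0.31  0.16]
[-0.48  0.23  2.47  3.41  0.48 -0.02] tcp [ 0.47 -0.25  0.3 ] tip [ 0.52 -0.28  0.26]
[-0.48  0.09  2.43  3.1   0.46  0.16] tcp [ 0.5  -0.22  0.39] tip [ 0.56 -0.25  0.35]
[-0.47  0.07  2.35  2.79  0.5   0.34] tcp [ 0.56 -0.2   0.45] tip [ 0.62 -0.22  0.43]
[-0.47  0.06  2.25  2.48  0.55  0.52] tcp [ 0.6  -0.17  0.51] tip [ 0.67 -0.18  0.49]
[-0.47  0.09  2.13  2.17  0.59  0.71] tcp [ 0.65 -0.14  0.54] tip [ 0.72 -0.14  0.52]
[-0.47  0.13  2.    1.86  0.64  0.89] tcp [ 0.69 -0.12  0.56] tip [ 0.75 -0.11  0.54]
[-0.47  0.16  1.88  1.55  0.68  1.07] tcp [ 0.71 -0.12  0.57] tip [ 0.77 -0.1   0.55]
[-0.47  0.19  1.75  1.24  0.73  1.26] tcp [ 0.72 -0.12  0.57] tip [ 0.78 -0.1   0.54]
[-0.47  0.25  1.63  0.93  0.77  1.44] tcp [ 0.74 -0.15  0.55] tip [ 0.79 -0.14  0.5 ]
[-0.47  0.34  1.5   0.62  0.9   1.62] tcp [ 0.74 -0.19  0.5 ] tip [ 0.79 -0.18  0.44]
[-0.47  0.43  1.38  0.31  1.14  1.81] tcp [ 0.71 -0.23  0.45] tip [ 0.73 -0.22  0.38]
[-0.47  0.51  1.25  0.    1.38  1.99] tcp [ 0.66 -0.3   0.42] tip [ 0.66 -0.3   0.35]
15 107 | 13 98 | 13 88 | 12 77 | 11 64 | 10 45 | 10 26 | 10 17 | 11 45 | 14 61 | 19 74 | 21 87 | call
   [-0.372, -0.479, -0.372] [0.049, -0.064, -0.016]
   [-0.677, -0.864, -0.799] [0.094, -0.116, -0.043]
   [-1.046, -1.242, -1.049] [0.134, -0.164, -0.076]
call
   [-0.31, -0.401, 0.1] [0.024, -0.05, -0.035]
   [-0.582, -0.689, 0.252] [0.032, -0.098, -0.073]
   [-0.792, -0.868, 0.365] [0.027, -0.139, -0.114]
call
   [-0.021, -0.105, 0.138] [-0.021, -0.036, -0.038]
   [0.049, -0.121, 0.225] [-0.055, -0.06, -0.075]
   [0.255, 0.058, 0.35] [-0.106, -0.073, -0.104]
call
   [0.109, 0.36, 0.153] [-0.066, -0.033, -0.015]
   [0.112, 0.854, 0.12] [-0.157, -0.084, -0.013]
   [0.264, 1.36, -0.123] [-0.269, -0.106, 0.005]
```

```bash
python3 - <<'E'
from j import *
s=env.get_state();q0=s['q']
xA=np.r_[.66,-.30,.42]
q1,e=ik(xA,D0(),[-.4,.4,1.4,0,1.2,1.9])
N=12;kn={4:([.15,.8],[.45,.8]),1:([.15,.3,.7],[.1,.05,.2]),2:([.15,.3],[2.45,2.3])}
po=[]
for k in range(N+1):
    a=k/N;q=q0+(q1-q0)*a
    for j,(B,V) in kn.items(): q[j]=np.interp(a,[0,*B,1],[q0[j],*V,q1[j]])
    po.append(fk(q,P))
po[0]=(s['position'],Rn.from_rotvec(s['tool_rot']).as_matrix())
rel(po,[2,3,4,2,1])
E
```

```text
call
   [-0.372, -0.479, -0.372] [0.049, -0.064, -0.016]
   [-0.677, -0.864, -0.799] [0.094, -0.116, -0.043]
call
   [-0.356, -0.464, 0.012] [0.038, -0.05, -0.033]
   [-0.713, -0.836, 0.013] [0.062, -0.1, -0.069]
   [-1.032, -1.107, 0.085] [0.071, -0.146, -0.109]
call
   [-0.12, -0.202, 0.184] [-0.006, -0.044, -0.038]
   [-0.172, -0.3, 0.319] [-0.026, -0.079, -0.077]
   [-0.116, -0.322, 0.415] [-0.059, -0.101, -0.116]
   [0.091, -0.165, 0.566] [-0.11, -0.111, -0.149]
call
   [0.109, 0.36, 0.153] [-0.066, -0.033, -0.015]
   [0.112, 0.854, 0.12] [-0.157, -0.084, -0.013]
call
   [0.097, 0.573, -0.004] [-0.109, -0.031, 0.025]
```

Call:
drive_tool(jaw=[-1,-1,-1,-1,-1,-1,-1], linear=[[-0.372,-0.479,-0.372],[-0.372,-0.479,-0.372],[-0.372,-0.479,-0.372],[-0.677,-0.864,-0.799],[-0.677,-0.864,-0.799],[-0.677,-0.864,-0.799],[-0.677,-0.864,-0.799]], delta_rot=[[0.049,-0.064,-0.016],[0.049,-0.064,-0.016],[0.049,-0.064,-0.016],[0.094,-0.116,-0.043],[0.094,-0.116,-0.043],[0.094,-0.116,-0.043],[0.094,-0.116,-0.043]])

```text
clock: 33.05
position: [0.5041, -0.2186, 0.388]
tool_rot: [-1.08, 2.01, -1.104]
contact_force: [-0.1, 0.9, 0.1]
width: -0.0001
grip_force: 0.0
```

Call:
drive_tool(jaw=[-1,-1,-1,-1,-1,-1,-1,-1,-1,-1], linear=[[-0.356,-0.464,0.012],[-0.356,-0.464,0.012],[-0.356,-0.464,0.012],[-0.713,-0.836,0.013],[-0.713,-0.836,0.013],[-0.713,-0.836,0.013],[-0.95,-1.0,0.08],[-0.95,-1.0,0.08],[-0.95,-1.0,0.08],[-0.95,-1.0,0.08]], delta_rot=[[0.038,-0.05,-0.033],[0.038,-0.05,-0.033],[0.038,-0.05,-0.033],[0.062,-0.1,-0.069],[0.062,-0.1,-0.069],[0.062,-0.1,-0.069],[0.071,-0.146,-0.109],[0.071,-0.146,-0.109],[0.071,-0.146,-0.109],[0.071,-0.146,-0.109]])

```text
clock: 34.05
position: [0.6378, -0.1493, 0.5269]
tool_rot: [-1.436, 1.353, -1.09]
contact_force: [0.6, 0.2, 0.5]
width: -0.0001
grip_force: 0.0
```

Call:
drive_tool(jaw=[-1,-1,-1,-1,-1,-1,-1,-1,-1,-1], linear=[[-0.12,-0.202,0.184],[-0.12,-0.202,0.184],[-0.172,-0.3,0.319],[-0.172,-0.3,0.319],[-0.116,-0.322,0.415],[-0.116,-0.322,0.415],[0.091,-0.165,0.566],[0.091,-0.165,0.566],[0.091,-0.165,0.566],[0.091,-0.165,0.566]], delta_rot=[[-0.006,-0.044,-0.038],[-0.006,-0.044,-0.038],[-0.026,-0.079,-0.077],[-0.026,-0.079,-0.077],[-0.059,-0.101,-0.116],[-0.059,-0.101,-0.116],[-0.11,-0.111,-0.149],[-0.11,-0.111,-0.149],[-0.11,-0.111,-0.149],[-0.11,-0.111,-0.149]])

```text
clock: 35.05
position: [0.7271, -0.158, 0.5323]
tool_rot: [-2.16, 1.001, -0.853]
contact_force: [-0.3, 0.3, -0.2]
width: 0.0001
grip_force: 0.0
```

```bash
python3 - <<'E'
from j import *
s=env.get_state();print(s['clock'],s['position'],s['q'].round(3),s['contact_force'])
x=s['position'];A=Rn.from_rotvec(s['tool_rot']).as_matrix()
xA=np.r_[.70,-.28,.42];xB=C(.13,0,0);xB[2]=.36
line([(xA,D0()),(xB,D0())],s['q'])
rel([(x,A),(xA,D0()),(xB,D0()),push(.9,.03),push(.9,.008)],[1,1,2])
E
```

```text
35.05 [ 0.72707599 -0.15795212  0.53232565] [-0.488  0.245  1.671  0.972  0.764  1.376] [-0.30646314  0.28141811 -0.20860642]
[ 0.7  -0.28  0.42] [-0.42  0.56  1.17  0.    1.41  2.04] err 0.0000
[ 0.661 -0.413  0.36 ] [-0.6   0.64  1.18  0.    1.33  1.86] err 0.0000
call
   [0.345, 1.059, 0.12] [-0.27, -0.106, 0.005]
call
   [0.522, 0.76, 0.4] [0.0, 0.0, 0.0]
call
   [-0.489, -0.0, 0.37] [0.0, 0.0, 0.0]
   [-0.604, -0.0, 0.461] [0.0, 0.0, 0.0]
```

Call:
drive_tool(jaw=[-1,-1,-1,-1,-1,-1,-1,-1,-1,-1], linear=[[0.33,1.0,0.11],[0.33,1.0,0.11],[0.33,1.0,0.11],[0.33,1.0,0.11],[0.33,1.0,0.11],[0.33,1.0,0.11],[0.33,1.0,0.11],[0.33,1.0,0.11],[0.33,1.0,0.11],[0.33,1.0,0.11]], delta_rot=[[-0.27,-0.106,0.005],[-0.27,-0.106,0.005],[-0.27,-0.106,0.005],[-0.27,-0.106,0.005],[-0.27,-0.106,0.005],[-0.27,-0.106,0.005],[-0.27,-0.106,0.005],[-0.27,-0.106,0.005],[-0.27,-0.106,0.005],[-0.27,-0.106,0.005]])

```text
clock: 36.05
position: [0.7006, -0.2752, 0.428]
tool_rot: [2.839, -1.346, 0.005]
contact_force: [0.3, 0.0, 0.1]
width: -0.0003
grip_force: 0.0
```

```bash
python3 - <<'E'
from j import *
s=env.get_state();print(s['clock'],s['position'],s['q'].round(3),s['contact_force'])
x=s['position'];A=Rn.from_rotvec(s['tool_rot']).as_matrix()
xB=C(.13,0,0);xB[2]=.36
rel([(x,A),(xB,D0()),push(.9,.03),push(.9,.008)],[1,2])
E
```

```text
36.05 [ 0.70060408 -0.27523798  0.42799378] [-0.415  0.557  1.16  -0.     1.421  2.042] [0.31520984 0.04085637 0.06339655]
call
   [0.542, 0.784, 0.454] [-0.0, -0.001, 0.0]
call
   [-0.489, -0.0, 0.37] [0.0, 0.0, 0.0]
   [-0.604, -0.0, 0.461] [0.0, 0.0, 0.0]
```

Call:
drive_tool(jaw=[-1,-1,-1,-1,-1,-1], linear=[[0.542,0.784,0.2],[0.542,0.784,0.3],[0.542,0.784,0.4],[0.542,0.784,0.454],[0.542,0.784,0.454],[0.542,0.784,0.454]], delta_rot=[[0,-0.001,0],[0,-0.001,0],[0,-0.001,0],[0,-0.001,0],[0,-0.001,0],[0,-0.001,0]])

```text
clock: 36.65
position: [0.6619, -0.4122, 0.3608]
tool_rot: [2.838, -1.346, -0.0]
contact_force: [-0.1, 0.5, 0.5]
width: -0.0
grip_force: 0.0
```

Call:
drive_tool(jaw=[-1,-1,-1,-1,-1,-1], linear=[[-0.2,0,0.151],[-0.35,0,0.265],[-0.489,0,0.37],[-0.604,0,0.461],[-0.604,0,0.461],[-0.604,0,0.461]], delta_rot=[[0,0,0],[0,0,0],[0,0,0],[0,0,0],[0,0,0],[0,0,0]])

```text
clock: 37.25
position: [0.6056, -0.3418, 0.2927]
tool_rot: [2.839, -1.343, 0.002]
contact_force: [0.7, -0.2, -0.6]
width: 0.0001
grip_force: 0.0
```

```bash
python3 - <<'E'
from j import *
s=env.get_state();print(s['clock'],s['position'],s['q'].round(3),s['contact_force'])
x=s['position'];A=Rn.from_rotvec(s['tool_rot']).as_matrix();print(push(.9,.008)[0])
th=np.r_[.9:-.0001:-.03]
rel([(x,A)]+[push(t) for t in th]+[(push(0)[0]-[0,0,.002],D0()),(push(0)[0]-[0,0,.003],D0())],[10,10,11,2])
E
```

```text
37.25 [ 0.60556562 -0.34182688  0.29267631] [-5.570e-01  5.540e-01  1.494e+00 -1.000e-03  1.092e+00  1.898e+00] [ 0.66437213 -0.24834735 -0.56467226]
[ 0.60394455 -0.34258504  0.290843  ]
call
   [-0.045, 0.011, 0.045] [0.0, -0.001, 0.001]
   [-0.075, 0.011, 0.06] [0.0, -0.001, 0.001]
   [-0.105, 0.011, 0.076] [0.0, -0.001, 0.001]
   [-0.135, 0.011, 0.093] [0.0, -0.001, 0.001]
   [-0.163, 0.011, 0.111] [0.0, -0.001, 0.001]
   [-0.192, 0.011, 0.129] [0.0, -0.001, 0.001]
   [-0.22, 0.011, 0.148] [0.0, -0.001, 0.001]
   [-0.247, 0.011, 0.169] [0.0, -0.001, 0.001]
   [-0.273, 0.011, 0.189] [0.0, -0.001, 0.001]
   [-0.299, 0.011, 0.211] [0.0, -0.001, 0.001]
call
   [-0.025, 0.0, 0.023] [0.0, 0.0, 0.0]
   [-0.05, 0.0, 0.046] [0.0, 0.0, 0.0]
   [-0.074, -0.0, 0.07] [0.0, 0.0, 0.0]
   [-0.097, 0.0, 0.095] [0.0, 0.0, 0.0]
   [-0.119, -0.0, 0.12] [0.0, 0.0, 0.0]
   [-0.141, -0.0, 0.146] [0.0, 0.0, 0.0]
   [-0.162, -0.0, 0.173] [0.0, 0.0, 0.0]
   [-0.182, -0.0, 0.2] [0.0, 0.0, 0.0]
   [-0.201, -0.0, 0.228] [0.0, 0.0, 0.0]
   [-0.219, 0.0, 0.257] [0.0, 0.0, 0.0]
call
   [-0.017, -0.0, 0.029] [0.0, 0.0, 0.0]
   [-0.034, -0.0, 0.059] [0.0, 0.0, 0.0]
   [-0.05, -0.0, 0.089] [0.0, 0.0, 0.0]
   [-0.064, -0.0, 0.119] [0.0, 0.0, 0.0]
   [-0.078, 0.0, 0.15] [0.0, 0.0, 0.0]
   [-0.091, 0.0, 0.181] [0.0, 0.0, 0.0]
   [-0.103, -0.0, 0.213] [0.0, 0.0, 0.0]
   [-0.114, 0.0, 0.245] [0.0, 0.0, 0.0]
   [-0.124, -0.0, 0.277] [0.0, 0.0, 0.0]
   [-0.133, 0.0, 0.31] [0.0, 0.0, 0.0]
   [-0.141, 0.0, 0.343] [0.0, 0.0, 0.0]
call
   [0.0, 0.0, 0.013] [0.0, 0.0, 0.0]
   [0.0, 0.0, 0.02] [0.0, 0.0, 0.0]
```

Lower the lid in slow steps, first third, and check the force.

Call:
drive_tool(jaw=[-1,-1,-1,-1,-1,-1,-1,-1,-1,-1], linear=[[-0.045,0.011,0.045],[-0.075,0.011,0.06],[-0.105,0.011,0.076],[-0.135,0.011,0.093],[-0.163,0.011,0.111],[-0.192,0.011,0.129],[-0.22,0.011,0.148],[-0.247,0.011,0.169],[-0.273,0.011,0.189],[-0.299,0.011,0.211]], delta_rot=[[0,-0.001,0],[0,-0.001,0],[0,-0.001,0],[0,-0.001,0],[0,-0.001,0],[0,-0.001,0],[0,-0.001,0],[0,-0.001,0],[0,-0.001,0],[0,-0.001,0]])

```text
clock: 38.25
position: [0.5744, -0.3086, 0.2589]
tool_rot: [-2.839, 1.346, 0.007]
contact_force: [1.3, 1.3, 2.7]
width: -0.0
grip_force: 1.0
```

Call:
drive_tool(jaw=[-1,-1,-1,-1,-1,-1,-1,-1,-1,-1], linear=[[-0.025,0,0.023],[-0.05,0,0.046],[-0.074,0,0.07],[-0.097,0,0.095],[-0.119,0,0.12],[-0.141,0,0.146],[-0.162,0,0.173],[-0.182,0,0.2],[-0.201,0,0.228],[-0.219,0,0.257]], delta_rot=[[0,0,0],[0,0,0],[0,0,0],[0,0,0],[0,0,0],[0,0,0],[0,0,0],[0,0,0],[0,0,0],[0,0,0]])

```text
clock: 39.25
position: [0.5536, -0.2833, 0.2204]
tool_rot: [-2.839, 1.346, 0.007]
contact_force: [0.2, 0.3, 1.6]
width: 0.0001
grip_force: 0.7
```

```bash
python3 - <<'E'
from j import *
s=env.get_state();print(s['clock'],s['position'],push(.33)[0],s['contact_force'],s['torque'])
E
```

```text
39.25 [ 0.55355336 -0.28326202  0.22038935] [ 0.55511981 -0.28272     0.22241671] [0.21345131 0.32617761 1.63907153] [ 0.1404045  -0.05055211  0.04231773]
```

Call:
drive_tool(jaw=[-1,-1,-1,-1,-1,-1,-1,-1,-1,-1], linear=[[-0.017,0,0.029],[-0.034,0,0.059],[-0.05,0,0.089],[-0.064,0,0.119],[-0.078,0,0.15],[-0.091,0,0.181],[-0.103,0,0.213],[-0.114,0,0.245],[-0.124,0,0.277],[-0.133,0,0.305]], delta_rot=[[0,0,0],[0,0,0],[0,0,0],[0,0,0],[0,0,0],[0,0,0],[0,0,0],[0,0,0],[0,0,0],[0,0,0]])

```text
clock: 40.25
position: [0.5409, -0.2679, 0.1747]
tool_rot: [-2.839, 1.346, 0.007]
contact_force: [0.3, 0.3, 0.2]
width: -0.0
grip_force: 0.4
```

Call:
drive_tool(jaw=[-1,-1,-1,-1,-1,-1], linear=[[0,0,0.008],[0,0,0.016],[0,0,0.024],[0,0,0.032],[0,0,0.032],[0,0,0.032]], delta_rot=[[0,0,0],[0,0,0],[0,0,0],[0,0,0],[0,0,0],[0,0,0]])

```text
clock: 40.85
position: [0.541, -0.2679, 0.1706]
tool_rot: [-2.839, 1.346, 0.006]
contact_force: [-1.7, 1.2, 5.7]
width: 0.0001
grip_force: 2.8
```

```bash
python3 - <<'E'
from j import *
s=env.get_state();print(s['clock'],s['position'],push(0)[0],s['contact_force'],s['torque'])
E
```

```text
40.85 [ 0.54097762 -0.26793631  0.17062229] [ 0.54171027 -0.26627828  0.171     ] [-1.73660747  1.24905434  5.6686079 ] [0.22163    0.27266806 0.01267556]
```

Call:
drive_tool(jaw=[-1,-1,-1,-1,-1], linear=[[0,0,0.006],[0,0,0.012],[0,0,0.016],[0,0,0.016],[0,0,0.016]], delta_rot=[[0,0,0],[0,0,0],[0,0,0],[0,0,0],[0,0,0]])

```text
clock: 41.35
position: [0.541, -0.2679, 0.1703]
tool_rot: [-2.839, 1.346, 0.005]
contact_force: [-10.8, 6.7, 41.8]
width: 0.0002
grip_force: 21.2
```

Call:
drive_tool(jaw=[-1,-1,-1,-1,-1,-1], linear=[[0,0,-0.1],[0,0,-0.3],[0,0,-0.6],[-0.3,0,-0.9],[-0.3,0,-0.9],[-0.3,0,-0.9]], delta_rot=[[0,0,0],[0,0,0],[0,0,0],[0,0,0],[0,0,0],[0,0,0]])

```text
clock: 41.95
position: [0.5129, -0.2328, 0.305]
tool_rot: [-2.839, 1.345, 0.002]
contact_force: [0.1, -0.0, -0.1]
width: 0.0003
grip_force: 0.0
```

```bash
python3 - <<'E'
from j import *
s=env.get_state();print(s['clock'],s['position'],s['contact_force'])
d=snap('wrist','w8');sc=snap('scene','s8');t=snap('top','t8')
z=lambda i,a,b,c,e:cv2.resize(i[b:b+e,a:a+c],(400,300),interpolation=cv2.INTER_CUBIC)
cv2.imwrite('pics/m8.png',np.vstack([np.hstack([z(d['image'],0,0,560,420),z(sc['image'],180,90,280,210)]),np.hstack([z(sc['image'],200,240,240,180),z(t['image'],130,150,360,180)])]))
E
```

```text
41.95 [ 0.51288076 -0.23278727  0.30496382] [ 0.11789834 -0.00893904 -0.08700591]
```

View pics/m8.png

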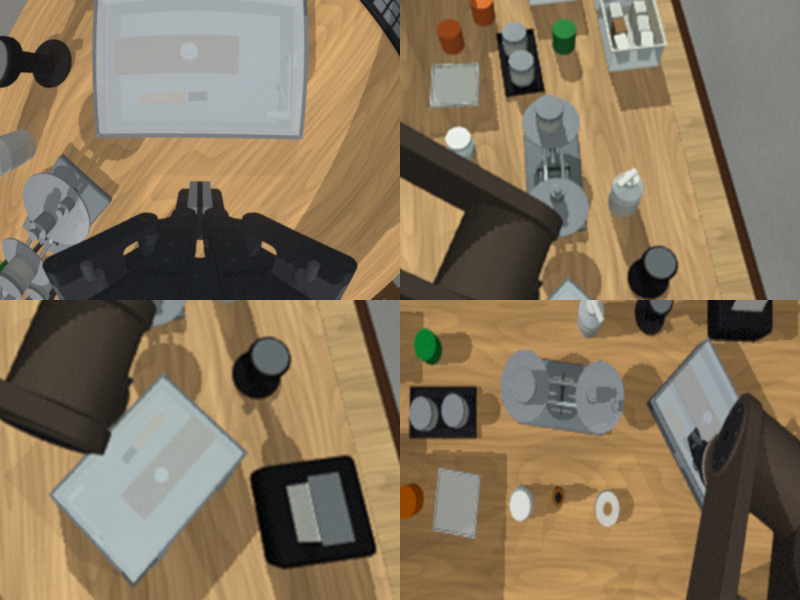

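The picture shows the lid shut over the medium weight and the brush, the tin and the two weights on the level balance, and everything else in place. Handing in.

```bash
python3 -c "
from cell import env
print(env.job_done())"
```

```text
the job is handed in; nothing more can be done
None
```

The job is handed in at about 42 s. The tin from the white tray weighs 250 g and balances level against the 200 g and 50 g weights. The 100 g weight stayed in the case, the stay is unlocked and the lid is fully shut. One risk: the closed fingertips read about 42 N for a moment while I checked that the lid was shut, and the 40 N limit is worded for the arm and gripper body.

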